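# Put the projection lenses away for the machine that runs next

## Robot

A 6-joint arm with a two-finger parallel gripper is mounted at the origin on the work surface. World frame = base frame: x ahead of the robot, y to its left, z up, the work surface at z = 0. Lengths are in m, angles in rad, forces in N, time in s.
With the tool pointing down it reaches from about 0.4 to 0.825 m from the base axis. Payload 7 kg.
Tool frame: the origin (TCP) lies at the centre of the arm's flange, where the gripper is bolted on; the fingertips stand 178 mm ahead of it and the grasp point (between the pads) lies 159 mm ahead of it; x points along the fingers, y is the direction in which the jaws open and shut, and the axes are right-handed (so a half turn about x gives the same grasp; the last joint's range is limited). The gripper opens to 88 mm and grips with 3 to 60 N. Pads are 19 mm wide; open, the fingers measure 130 mm over their backs; the gripper's body (78 mm by 193 mm) begins 47 mm behind the grasp point.
Start: joints at [1.446, 0.359, 0.012, 0, -1.224, -0.288], TCP at [0.271, 0.618, 0.405] pointing down, gripper open.
Joint ranges: [-3.07, 3.07], [-1.43, 2.12], [-1.02, 1.25], [-3.03, 1.67], [-3.05, -0], [-3.03, 3.03]. Speed limits (rad/s): [2.39, 2.39, 3.01, 3.14, 3.14, 3.14].

## Interface

Orientations are given as [roll, pitch, yaw] about the fixed x, y, z axes, in that order (R = Rz(yaw) Ry(pitch) Rx(roll)).
In Python, from station import status, viewer, arm gives the robot as it stands. The module is installed in compiled form; this text tells all that it offers.
- The arm moves only by the tool apply_moves, never from a script. Its argument "commands" is a list of rows, each an object of numbers: "dx", "dy", "dz": the shift along the world's x, y, z in mm; "spin": the turn about the world's z in degrees; "hand": the closure, from 0 (fully open) to 1 (shut). A call has exactly 5 rows; each row shifts and turns the commanded pose from where the row before left it; what a row does not reach is not made up. A row lasts 1/8 s, in which the tool goes at most 62.5 mm and 10.7 degrees, less where a joint would pass 70% of its speed; a pose out of reach is approached as far as the arm can. A call is refused whole if a number of a shift passes 62.5 or a number of a turn 10.7, either way. A call with a gripper value outside its range is refused whole. The fingers move at their own pace and stop on an object; "grip_force" is the grip in N (left out, the last holds). Time passes only in rows, so rows that do not move let the fingers close, or fill a call up. It gives the time, the measured TCP pose, the force and the opening at its end, in the units of the state.
- status.get_state(): the state, without advancing time (a new reading comes with each control period).
- viewer.grab_frame(name): name is "scene" or "top"; returns the picture (384x512x3 uint8, red, green, blue); there is no depth.
- viewer.camera_info(name): a dict with "fx", "fy", "cx", "cy" (pixels), "eye" and "attitude" of the camera in the world. Camera axes: x right, y up, looking along -z (the intrinsics and any distortion apply to the point x, -y, -z); pixel columns grow to the right and rows downward; lengths in m; the calibration is good to about 2 mm. A picture is of the moment at which its call begins. camera_info takes no time and is no camera call.
- arm.job_done(): hands the job in, once; it reports no verdict.
The state is a dict: "t": time; "q": joint angles; "qd": joint speeds; "joint_efforts": joint torques, N m; "eef_pos": TCP position; "ee_rot": TCP orientation; "force": force on the tool from outside, world axes, zero at the start; "moment": the same for the moment, N m; "width": finger opening in m.
Only numpy, scipy, OpenCV 4.12 (cv2) and the standard library are available. Lean on these libraries where they do the work, as an engineer would, in place of code of your own. Each camera call takes 0.05 s, during which the arm holds its last target.

## Task

Close down the lens bench: tomorrow's show starts on the other machine, so tip the rocker switch over from the machine it points to now to the other one, and stand every lens upright on a cork pad of its own on the lens rest, with its focusing knob facing straight at the brass mark on the side of that other machine. Press a dust cap on every lens until it is fully home and level, and lay any cap left over in the grey enamel box. Leave the crank, the oil can and the cement jar where they are.

Things in the scene. Friction and masses are not known exactly. Their poses are not given: they have to be found in the camera images.
- lens1: brass projection lens, 500 g, upright on its flange, 110 mm tall: flange d 62, 6 thick; plain barrel d 52 up to 91 mm (grip it above the knob); bevelled front collar d 48 above. Focusing knob d 20 sticks out of the side 34 mm up, to 48 mm from the axis; pinion box under it reaches 47 mm up. Origin: centre of underside; z up, x towards the knob. 2 or 3 of the 3 lenses are there, others absent
- lens1_knob (a point): centre of the outer end of the focusing knob of lens1, 48 mm from the lens axis, 34 mm above the bottom
- lens2: brass projection lens, 500 g, upright on its flange, 110 mm tall: flange d 62, 6 thick; plain barrel d 52 up to 91 mm (grip it above the knob); bevelled front collar d 48 above. Focusing knob d 20 sticks out of the side 34 mm up, to 48 mm from the axis; pinion box under it reaches 47 mm up. Origin: centre of underside; z up, x towards the knob. 2 or 3 of the 3 lenses are there, others absent
- lens2_knob (a point): centre of the outer end of the focusing knob of lens2, 48 mm from the lens axis, 34 mm above the bottom
- lens3: brass projection lens, 500 g, upright on its flange, 110 mm tall: flange d 62, 6 thick; plain barrel d 52 up to 91 mm (grip it above the knob); bevelled front collar d 48 above. Focusing knob d 20 sticks out of the side 34 mm up, to 48 mm from the axis; pinion box under it reaches 47 mm up. Origin: centre of underside; z up, x towards the knob. 2 or 3 of the 3 lenses are there, others absent
- lens3_knob (a point): centre of the outer end of the focusing knob of lens3, 48 mm from the lens axis, 34 mm above the bottom
- cap1: brass dust cap for any lens, 90 g, a cup lying mouth down: outside d 57 mm, 22 tall; inside d 51, 19 deep. Slips loosely over a lens front, then sprung dimples hold it perched 4 to 7 mm high, often canted; pressed on top with 5 to 12 N it snaps home: its origin is then 91 mm above the lens's origin, its top 113. Origin: centre of the mouth rim (underside); z up
- cap2: brass dust cap for any lens, 90 g, a cup lying mouth down: outside d 57 mm, 22 tall; inside d 51, 19 deep. Slips loosely over a lens front, then sprung dimples hold it perched 4 to 7 mm high, often canted; pressed on top with 5 to 12 N it snaps home: its origin is then 91 mm above the lens's origin, its top 113. Origin: centre of the mouth rim (underside); z up
- cap3: brass dust cap for any lens, 90 g, a cup lying mouth down: outside d 57 mm, 22 tall; inside d 51, 19 deep. Slips loosely over a lens front, then sprung dimples hold it perched 4 to 7 mm high, often canted; pressed on top with 5 to 12 N it snaps home: its origin is then 91 mm above the lens's origin, its top 113. Origin: centre of the mouth rim (underside); z up
- rest: lens rest, fixed: dark board 300 x 136 mm, 14 thick, three cork pads (d 66, 3 high) in a row 100 mm apart along x; beside each pad two brass marks (bar and stud, on the line through the pad centre): on its +y side for the left machine, on its -y side for the right machine. Origin: centre of underside; x away from the robot, y left, turned by up to 10 degrees
- pad1 (a point): centre of the top of cork pad 1 (nearest the robot), 17 mm above the ledge
- pad2 (a point): centre of the top of cork pad 2 (the middle one), 17 mm above the ledge
- pad3 (a point): centre of the top of cork pad 3 (farthest from the robot), 17 mm above the ledge
- rocker (a joint): tilt (rad) of the brass change-over rocker: +0.28 points to the left machine (+y end down), -0.28 to the right machine (-y end down). Bar 30 x 90 x 10 mm, long way across (y), pivot 40 mm above the ledge, on a fixed slate panel 110 x 140, 22 high, left or right on the ledge. Over-centre spring: snaps over when about 4.5 N presses the raised end down, then stays
- rocker_left (a point): middle of the top face near the left (+y) end of the rocker, 36 mm from the pivot; about 35 mm above the ledge when that end is down, 55 mm when up
- rocker_right (a point): the same near the right (-y) end of the rocker
- carbon_box: grey enamel carbon box, fixed, open and empty, outside 110 (x) x 130 (y) mm, 55 mm high, walls and floor 4 mm, on the left or the right of the ledge. Origin: centre of the underside
- crank: copper rewind crank lying on the ledge, 110 mm arm with a wooden grip: not needed
- oil_can: copper oil can with a thin spout, 64 mm diameter: not needed
- cement_jar: amber glass cement jar with a dark lid, 48 mm diameter, 75 mm tall: not needed
Not all that is in view belongs to the job. What is shaped like the cap2 but purple or turquoise is not meant.

How it is judged:
By the outcome, as a careful person would: the job done as asked, in the order asked, and still so for the second after the job is handed in, with the robot touching nothing.
Of lens1, lens2, lens3 only 2 to 3 are there at a start; the rules pass over those that are not, and their reading is None.
At some moment in a run one of cap1, cap2, cap3 may be knocked a few centimetres aside while the robot is not near it.
It also fails if it takes over 210 s, if anything falls off the work surface, if the arm or the gripper's body presses on something with over 40 N, if the wrist force passes 120 N, or if a joint passes its speed limit or range.

## Working session

There is one attempt and no reset: what is moved stays moved. The work goes in short steps, Python scripts to look and compute and a tool call to move; the robot and the scene stay as the last step left them, time stands still between calls to the robot, and variables do not carry over. Pictures are saved under pics/ and viewed, and the job is handed in when it is done.

Besides the shell and the picture viewer there is one more tool, called after "Call:" as name(argument=value, ...), one argument or row to a line, values as JSON. apply_moves: Moves the arm, as the interface text tells. Its arguments: {"type":"object","properties":{"commands":{"type":"array","items":{"type":"object","properties":{"dx":{"type":"number"},"dy":{"type":"number"},"dz":{"type":"number"},"spin":{"type":"number"},"hand":{"type":"number"}}}},"grip_force":{"type":"number"}},"required":["commands"]}

```bash
mkdir -p pics; ls; python3 - <<'E'
from station import status, viewer, arm
import cv2
print(status.get_state())
for n in("scene","top"):
    print(n,viewer.camera_info(n))
    im=viewer.grab_frame(n)
    cv2.imwrite(f"pics/{n}0.png",cv2.resize(im[:,:,::-1],(800,600),interpolation=cv2.INTER_CUBIC))
    cv2.imwrite(f"pics/raw_{n}0.png",im[:,:,::-1])
E
```

```text
pics
{'t': 0.0, 'q': array([ 1.44609222e+00,  3.59395792e-01,  1.10638544e-02, -3.35998731e-04,
       -1.22411942e+00, -2.88102130e-01]), 'qd': array([ 1.72319185e-03, -1.10386097e-03,  7.30653518e-04, -1.06783792e-03,
        7.88327992e-05,  6.85062679e-05]), 'joint_efforts': array([ 4.37069320e-04, -5.82709622e+01,  2.93066704e+01,  6.99735850e+00,
        7.29675448e-03, -1.51614631e-04]), 'eef_pos': array([0.27072158, 0.61812014, 0.40372141]), 'ee_rot': array([ 1.67034288,  1.56911142, -1.88417044]), 'force': array([-0.49978152, -0.37570909, -0.47483456]), 'moment': array([ 0.01514202, -0.04412379,  0.04521397]), 'width': 0.08765998509719801}
scene {'fx': 471.3496901145174, 'fy': 471.3496901145174, 'cx': 251.5588873712063, 'cy': 190.4819670565858, 'eye': array([1.50170519, 0.44630198, 0.9741139 ]), 'attitude': array([ 0.83416613, -0.0064797 ,  2.02109154])}
top {'fx': 401.83550011087965, 'fy': 401.83550011087965, 'cx': 255.57286896157754, 'cy': 189.3500344527561, 'eye': array([ 0.34739241, -0.01476185,  1.26284214]), 'attitude': array([ 0.2157592 , -0.00313487, -1.48440339])}
```

View pics/scene0.png

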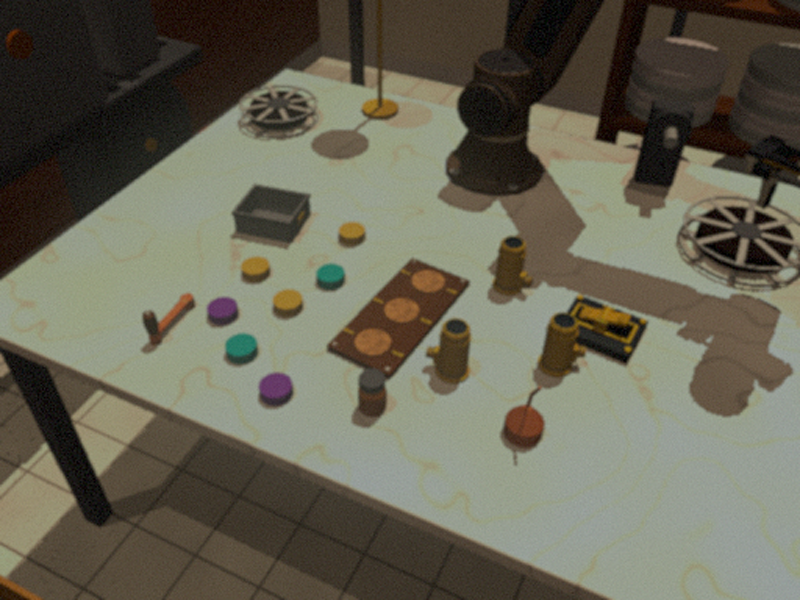

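View pics/top0.png

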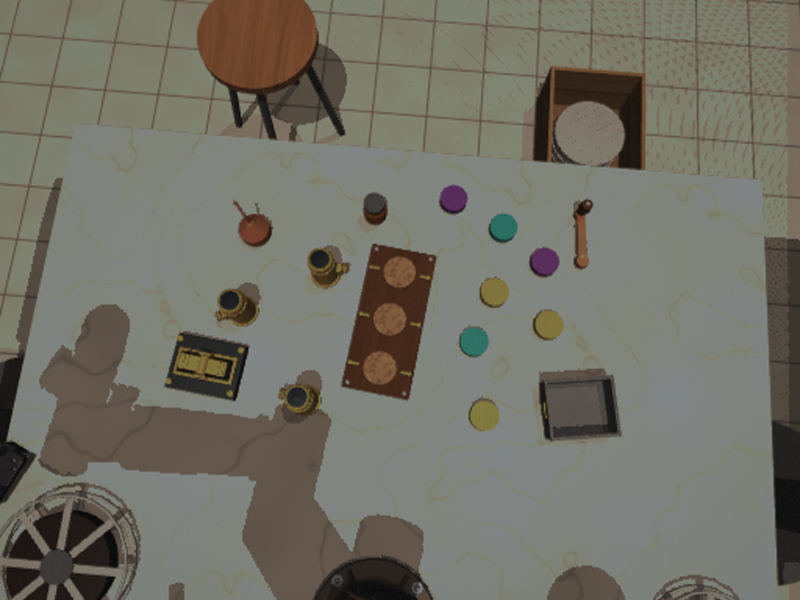

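```bash
cat > h.py <<'E'
import numpy as np, cv2
from scipy.spatial.transform import Rotation as R
from station import status, viewer
def cam(n):
    c=viewer.camera_info(n); return c, R.from_euler('xyz',c['attitude']).as_matrix()
def ray(n,u,v):
    c,M=cam(n); d=np.array([(u-c['cx'])/c['fx'],-(v-c['cy'])/c['fy'],-1.]); return np.array(c['eye']),M@d
def onz(n,u,v,z):
    e,d=ray(n,u,v); return e+d*(z-e[2])/d[2]
def proj(n,p):
    c,M=cam(n); q=M.T@(np.array(p)-c['eye']); return np.array([c['cx']+c['fx']*q[0]/-q[2], c['cy']-c['fy']*q[1]/-q[2]])
def tri(uv1,uv2):
    # top, scene
    A=[];b=[]
    for n,uv in(("top",uv1),("scene",uv2)):
        e,d=ray(n,*uv); d/=np.linalg.norm(d); P=np.eye(3)-np.outer(d,d); A.append(P); b.append(P@e)
    return np.linalg.lstsq(np.vstack(A),np.hstack(b),rcond=None)[0]
def crop(n,im,u0,v0,u1,v1,s,fn):
    c=im[v0:v1,u0:u1,::-1]; cv2.imwrite(fn,cv2.resize(c,None,fx=s,fy=s,interpolation=cv2.INTER_CUBIC))
E
python3 - <<'E'
from h import *
t=cv2.imread('pics/raw_top0.png')[:,:,::-1]; s=cv2.imread('pics/raw_scene0.png')[:,:,::-1]
def br(x):return np.clip(x.astype(float)*1.6,0,255).astype(np.uint8)
crop('top',br(t),90,110,290,260,4,'pics/c_top_l.png')
crop('top',br(t),270,100,410,290,3,'pics/c_top_r.png')
crop('scene',br(s),200,140,420,290,3.6,'pics/c_sc.png')
print(proj('top',[0,0,0]),proj('scene',[0,0,0]))
E
```

```text
[238.71750221 399.74861507] [315.80413507 107.76962044]
```

View pics/c_top_l.png

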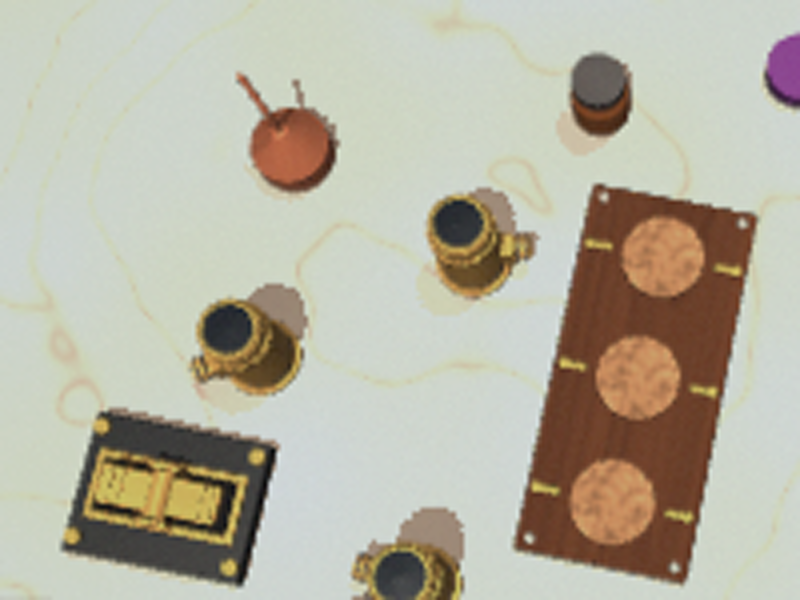

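View pics/c_sc.png

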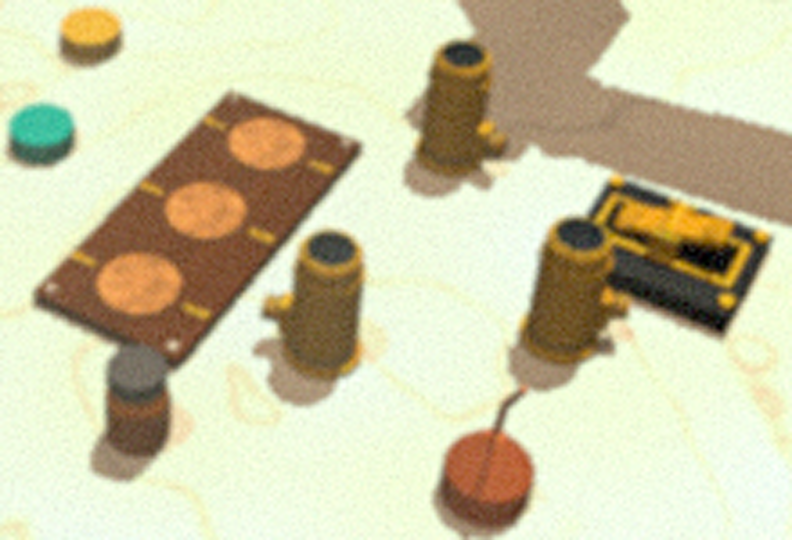

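View pics/c_top_r.png

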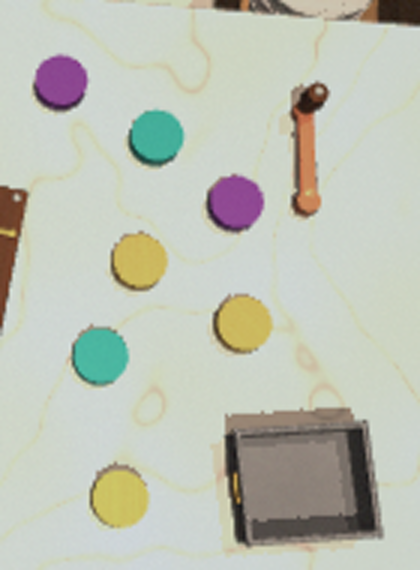

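```bash
python3 - <<'E'
from h import *
ims={n:cv2.imread(f'pics/raw_{n}0.png')[:,:,::-1] for n in('top','scene')}
def br(x):return np.clip(x.astype(float)*1.6,0,255).astype(np.uint8)
crop('top',br(ims['top']),98,205,168,262,11,'pics/rk_top.png')
crop('scene',br(ims['scene']),350,180,420,237,11,'pics/rk_sc.png')
hsv={n:cv2.cvtColor(np.ascontiguousarray(ims[n]),cv2.COLOR_RGB2HSV) for n in ims}
for n,(u,v) in {'top':(248,204),'scene':(257,199)}.items(): print(n,'cork',hsv[n][v,u])
print('capt',hsv['top'][187,316],hsv['top'][208,351],hsv['top'][265,310],'caps',hsv['scene'][171,163],hsv['scene'][193,184],hsv['scene'][149,225])
E
```

```text
top cork [ 13 135 127]
scene cork [ 13 160 150]
capt [ 24 137 128] [ 24 137 128] [ 27 131 128] caps [ 21 175 156] [ 21 190 152] [ 20 162 157]
```

View pics/rk_top.png

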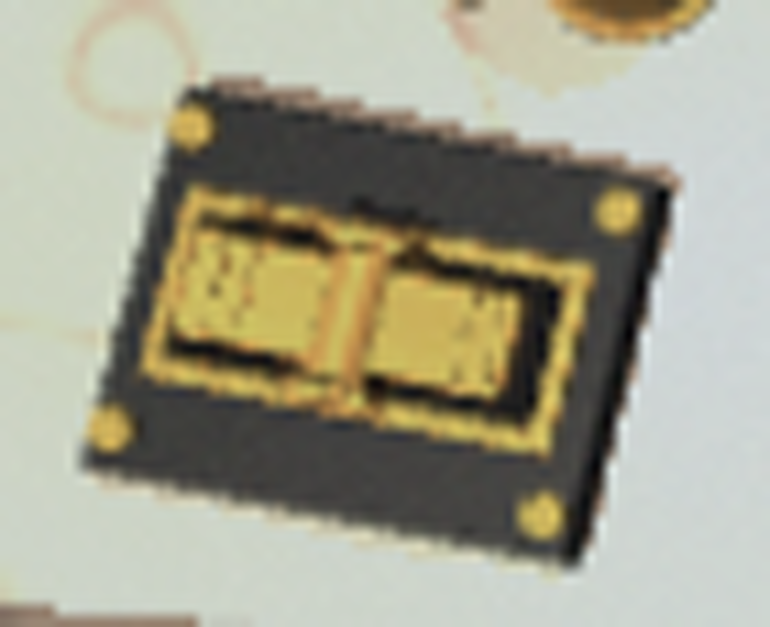

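View pics/rk_sc.png

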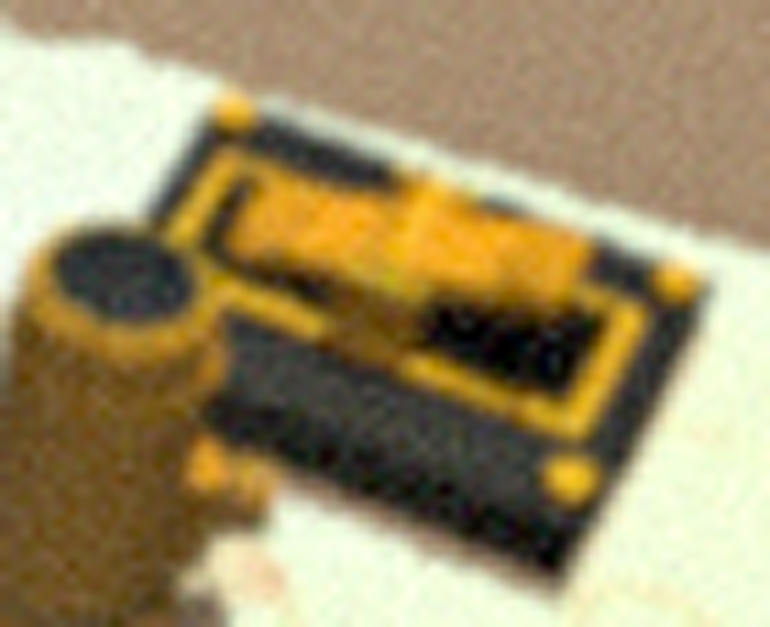

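```bash
cat > m.py <<'E'
from h import *
def blobs(n,im,lo,hi,amin=60):
    h=cv2.cvtColor(np.ascontiguousarray(im),cv2.COLOR_RGB2HSV); m=cv2.inRange(h,lo,hi)
    m=cv2.morphologyEx(m,cv2.MORPH_OPEN,np.ones((3,3)))
    N,_,st,c=cv2.connectedComponentsWithStats(m)
    return [(c[i],st[i]) for i in range(1,N) if st[i,4]>=amin]
E
python3 - <<'E'
from m import *
ims={n:cv2.imread(f'pics/raw_{n}0.png')[:,:,::-1] for n in('top','scene')}
# rocker
k=11
tp=[(190,128),(617,212),(541,515),(110,428)]
P=[onz('top',98+u/k-.5+.5,205+v/k,.0245) for u,v in tp]
sc=[(235,110),(680,280),(570,478)]
for p in P: print('stud',p.round(4))
for u,v in sc: print('scstud',onz('scene',350+u/k,180+v/k,.0245).round(4))
c=np.mean(P,0); ex=(P[0]+P[1]-P[2]-P[3]); yaw=np.arctan2(-ex[0],ex[1])+np.pi/2
print('rock c',c,'yaw',np.degrees(yaw))
ey=np.array([-np.sin(yaw),np.cos(yaw),0])
for t in(.28,-.28):
  for s in(1,-1):
    # end of the bar top centre
    for z0 in (0,.005):
      p=np.array([c[0],c[1],.04])+ey*s*.045*np.cos(t)+np.array([0,0,-s*.045*np.sin(t)+z0])
      a=proj('top',p);b=proj('scene',p)
      print(t,s,z0,((a-[98,205])*k).round(),((b-[350,180])*k).round())
print('cork')
for n in ims:
  for c,st in blobs(n,ims[n],(8,80,90),(17,255,255)): print(n,c.round(1),st,onz(n,*c,.017).round(4))
print('caps')
for c,st in blobs('top',ims['top'],(20,90,90),(32,255,255),40): print('top',c.round(1),st,onz('top',*c,.022).round(4))
for c,st in blobs('scene',ims['scene'],(15,140,125),(26,255,255),20): print('scene',c.round(1),st,onz('scene',*c,.022).round(4))
E
```

```text
stud [0.4938 0.4313 0.0245]
stud [0.4806 0.308  0.0245]
stud [0.3952 0.3171 0.0245]
stud [0.4086 0.4399 0.0245]
scstud [0.3951 0.3187 0.0245]
scstud [0.4089 0.4423 0.0245]
scstud [0.4944 0.4322 0.0245]
rock c [0.44454699 0.37409302 0.0245    ] yaw -5.941549720016493
0.28 1 0 [211. 289.] [553. 338.]
0.28 1 0.005 [205. 287.] [557. 324.]
0.28 -1 0 [487. 339.] [255. 148.]
0.28 -1 0.005 [482. 337.] [258. 134.]
-0.28 1 0 [181. 279.] [574. 269.]
-0.28 1 0.005 [174. 277.] [579. 255.]
-0.28 -1 0 [512. 348.] [238. 217.]
-0.28 -1 0.005 [507. 346.] [241. 203.]
cork
top [163.7  25.4] [ 126    0   77   57 3650] [1.1743 0.374  0.017 ]
top [355.1  70.8] [352  67   9  10  64] [ 1.0598 -0.2962  0.017 ]
top [371.8 150. ] [369 138   6  26 132] [ 0.7828 -0.3598  0.017 ]
top [161.7 147.5] [153 141  19  14 217] [0.732  0.3204 0.017 ]
top [255.3 173.7] [246 164  20  20 317] [0.6707 0.0102 0.017 ]
top [249.1 203.8] [239 194  21  21 342] [0.5716 0.0212 0.017 ]
top [242.7 235. ] [233 225  21  21 353] [0.472  0.0322 0.017 ]
scene [273.5 179.2] [263 172  22  15 268] [0.4718 0.0309 0.017 ]
scene [111.5 199. ] [10
[... 338 characters left out ...]
8  18  18 251] [ 0.645  -0.1858  0.022 ]
top [350.9 207.3] [343 199  17  18 250] [ 0.5874 -0.2978  0.022 ]
top [120.5 231.3] [113 227  15  10 113] [0.4503 0.4089 0.022 ]
top [137.5 235. ] [131 230  14  11 113] [0.4434 0.3548 0.022 ]
top [309.5 265.7] [301 257  18  19 279] [ 0.3965 -0.1789  0.022 ]
scene [236.5  67.4] [233  64   8   8  52] [-0.1141 -0.3987  0.022 ]
scene [248.   68.3] [243  64  11   9  73] [-0.129 -0.352  0.022]
scene [224.8 147.1] [218 143  15   9 112] [ 0.3989 -0.1795  0.022 ]
scene [162.6 169.8] [155 165  16  11 137] [ 0.5902 -0.2991  0.022 ]
scene [183.7 191.4] [175 186  18  12 165] [ 0.6474 -0.1857  0.022 ]
scene [387.1 200.9] [373 197  29   9 174] [0.4189 0.3728 0.022 ]
```

```bash
python3 - <<'E'
from m import *
ims={n:cv2.imread(f'pics/raw_{n}0.png')[:,:,::-1] for n in('top','scene')}
# marks from 4x crop origin (90,110)
for nm,u,v in [('3L',598,243),('3R',728,269),('2L',572,364),('2R',704,390),('1L',545,489),('1R',679,515)]:
    print(nm,onz('top',90+u/4,110+v/4,.015).round(4))
# lens glass dark
for n in ims:
  for c,st in blobs(n,ims[n],(80,20,20),(140,255,70),40):
    if n=='top' and 130<c[0]<230 and 150<c[1]<270 or n=='scene' and 290<c[0]<380 and 140<c[1]<230: print(n,c.round(2),st,onz(n,*c,.109).round(4))
E
python3 - <<'E'
from m import *
ims={n:cv2.imread(f'pics/raw_{n}0.png')[:,:,::-1] for n in('top','scene')}
def br(x):return np.clip(x.astype(float)*1.8,0,255).astype(np.uint8)
a=[]
for u,v in[(208,172),(152,196),(192,255)]:
    c=br(ims['top'])[v-26:v+26,u-26:u+26,::-1]; a.append(cv2.resize(c,(400,400),interpolation=cv2.INTER_CUBIC)[:, :])
cv2.imwrite('pics/lt.png',cv2.resize(np.hstack(a),(800,267)))
b=[]
for u,v in[(290,224),(360,220),(328,170)]:
    c=br(ims['scene'])[v-26:v+26,u-26:u+26,::-1]; b.append(cv2.resize(c,(400,400),interpolation=cv2.INTER_CUBIC))
cv2.imwrite('pics/ls.png',np.vstack([cv2.resize(np.hstack(a),(800,267)),cv2.resize(np.hstack(b),(800,267))]))
E
```

```text
3L [0.6766 0.0616 0.015 ]
3R [ 0.6643 -0.044   0.015 ]
2L [0.5765 0.0727 0.015 ]
2R [ 0.5648 -0.0328  0.015 ]
1L [0.4764 0.0839 0.015 ]
1R [ 0.4653 -0.0215  0.015 ]
top [204.39 165.27] [200 161  10  10  83] [0.6595 0.1616 0.109 ]
top [146.79 191.45] [142 187  11  10  92] [0.5656 0.3208 0.109 ]
top [188.69 251.5 ] [185 248   9   9  52] [0.403  0.1772 0.109 ]
```

View pics/ls.png

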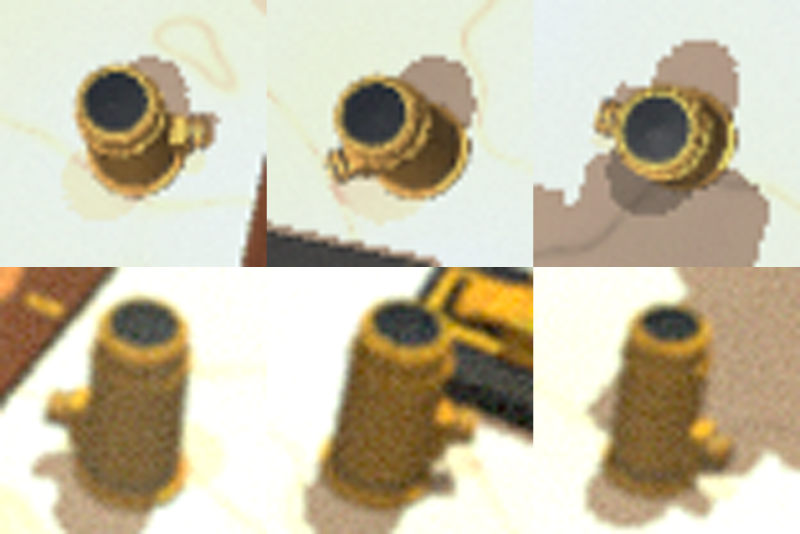

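```bash
python3 - <<'E'
from m import *
L={'A':((204.9,165.8),(292.3,208.9),(222,171.9),(276.1,225.1)),'B':((147.3,192.),(361.3,205.3),(139.7,202.2),(372.6,225.2)),'C':((189.2,252),(328.1,154.9),(178.9,251.4),(338.3,179.3))}
for k,(gt,gs,kt,ks) in L.items():
    g=tri(gt,gs); kk=tri(kt,ks)
    print(k,'glass',g.round(4),onz('top',*gt,.109).round(4),onz('scene',*gs,.109).round(4),'knob',kk.round(4),onz('top',*kt,.034).round(4),onz('scene',*ks,.034).round(4))
    for q in (kk,onz('top',*kt,.034),onz('scene',*ks,.034)):
        d=q-g; print('   ',np.degrees(np.arctan2(d[1],d[0])).round(1),np.hypot(*d[:2]).round(4))
for n,p in [('top',(.66,.162,0)),('top',(.66,.162,.109))]: print(proj(n,p))
E
```

```text
A glass [0.6577 0.1615 0.1081] [0.658  0.1599 0.109 ] [0.658  0.1633 0.109 ] knob [0.6625 0.1187 0.0314] [0.6631 0.1152 0.034 ] [0.6635 0.1228 0.034 ]
    -83.7 0.0431
    -83.4 0.0466
    -81.6 0.0392
B glass [0.564  0.3208 0.1077] [0.5641 0.3191 0.109 ] [0.5647 0.3221 0.109 ] knob [0.5443 0.3608 0.0315] [0.544  0.3597 0.034 ] [0.5467 0.3614 0.034 ]
    116.1 0.0446
    117.2 0.0437
    113.1 0.0442
C glass [0.4018 0.1743 0.1129] [0.4017 0.1756 0.109 ] [0.3972 0.1724 0.109 ] knob [0.4046 0.2177 0.0359] [0.4043 0.2192 0.034 ] [0.403  0.2162 0.034 ]
    86.2 0.0436
    86.7 0.045
    88.3 0.042
[208.36339243 174.2825385 ]
[204.2773835  165.10517911]
```

```bash
cat > st.py <<'E'
from h import *
def jaw(s):
    M=R.from_euler('xyz',s['ee_rot']).as_matrix(); y=M[:,1]; return np.degrees(np.arctan2(y[1],y[0])),M
if __name__=='__main__':
    s=status.get_state(); a,M=jaw(s)
    print('t',round(s['t'],2),'pos',(s['eef_pos']*1000).round(1),'jaw',a.round(2),'x',M[:,0].round(3),'q',s['q'].round(3),'F',s['force'].round(1),'w',round(s['width']*1000,1))
E
python3 st.py
```

```text
t 0.1 pos [270.7 618.1 403.8] jaw -113.66 x [-0.    -0.001 -1.   ] q [ 1.446  0.359  0.011 -0.    -1.224 -0.288] F [ 0.6 -0.3  0.5] w 87.8
```

Call:
apply_moves(
  commands=[
    {"dx": 30,"dy": -36,"dz": -24,"hand": 1},
    {"dx": 30,"dy": -36,"dz": -24,"hand": 1},
    {"dx": 30,"dy": -36,"dz": -24,"hand": 1},
    {"dx": 30,"dy": -36,"dz": -24,"hand": 1},
    {"dx": 30,"dy": -36,"dz": -20,"hand": 1},
  ],
  grip_force=20,
)

```text
invalid input at $.commands[0]: expected keys dx, dy, dz, spin, hand
```

Call:
apply_moves(
  commands=[
    {"dx": 30,"dy": -36,"dz": -24,"spin": 0,"hand": 1},
    {"dx": 30,"dy": -36,"dz": -24,"spin": 0,"hand": 1},
    {"dx": 30,"dy": -36,"dz": -24,"spin": 0,"hand": 1},
    {"dx": 30,"dy": -36,"dz": -24,"spin": 0,"hand": 1},
    {"dx": 30,"dy": -36,"dz": -20,"spin": 0,"hand": 1},
  ],
  grip_force=20,
)

```text
t: 0.72
eef_pos: [0.4214, 0.4368, 0.2875]
ee_rot: [1.419, 1.57, -2.136]
force: [0.1, 1.2, 1.0]
width: 0.0434
```

Call:
apply_moves(
  commands=[
    {"dx": 27,"dy": -28,"dz": -20,"spin": 0,"hand": 1},
    {"dx": 0,"dy": 0,"dz": -8,"spin": 0,"hand": 1},
    {"dx": 0,"dy": 0,"dz": 0,"spin": 0,"hand": 1},
    {"dx": 0,"dy": 0,"dz": 0,"spin": 0,"hand": 1},
    {"dx": 0,"dy": 0,"dz": 0,"spin": 0,"hand": 1},
  ],
)

```text
t: 1.35
eef_pos: [0.4474, 0.4111, 0.2613]
ee_rot: [-1.73, 1.57, 1.0]
force: [0.0, 0.5, 0.2]
width: 0.0005
```

Call:
apply_moves(
  commands=[
    {"dx": 0,"dy": 0,"dz": -18,"spin": 0,"hand": 1},
    {"dx": 0,"dy": 0,"dz": -8,"spin": 0,"hand": 1},
    {"dx": 0,"dy": 0,"dz": -4,"spin": 0,"hand": 1},
    {"dx": 0,"dy": 0,"dz": -4,"spin": 0,"hand": 1},
    {"dx": 0,"dy": 0,"dz": -4,"spin": 0,"hand": 1},
  ],
)

```text
t: 1.98
eef_pos: [0.4479, 0.4104, 0.2228]
ee_rot: [-1.755, 1.57, 0.974]
force: [0.1, 0.7, 0.4]
width: 0.0005
```

Call:
apply_moves(
  commands=[
    {"dx": 0,"dy": 0,"dz": -3,"spin": 0,"hand": 1},
    {"dx": 0,"dy": 0,"dz": -3,"spin": 0,"hand": 1},
    {"dx": 0,"dy": 0,"dz": 20,"spin": 0,"hand": 0.5},
    {"dx": 0,"dy": 0,"dz": 40,"spin": 0,"hand": 0.2},
    {"dx": 20,"dy": -20,"dz": 20,"spin": 0,"hand": 0},
  ],
)

```text
t: 2.6
eef_pos: [0.4677, 0.3913, 0.2988]
ee_rot: [-1.859, 1.568, 0.872]
force: [0.5, 0.1, -0.1]
width: 0.025
```

Call:
apply_moves(
  commands=[
    {"dx": 30,"dy": -30,"dz": 15,"spin": -10,"hand": 0},
    {"dx": 30,"dy": -35,"dz": 0,"spin": -10,"hand": 0},
    {"dx": 30,"dy": -40,"dz": 0,"spin": -10,"hand": 0},
    {"dx": 30,"dy": -40,"dz": 0,"spin": -10,"hand": 0},
    {"dx": 30,"dy": -40,"dz": 0,"spin": -10,"hand": 0},
  ],
)

```text
t: 3.22
eef_pos: [0.6186, 0.2038, 0.3116]
ee_rot: [1.267, 1.571, 3.118]
force: [0.8, 0.8, 1.0]
width: 0.0749
```

```bash
python3 st.py; python3 - <<'E'
from m import *
t=viewer.grab_frame('top'); s=viewer.grab_frame('scene')
def br(x):return np.clip(x.astype(float)*1.8,0,255).astype(np.uint8)
a=cv2.resize(br(t)[205:262,98:168,::-1],(400,326),interpolation=cv2.INTER_CUBIC);b=cv2.resize(br(s)[180:237,350:420,::-1],(400,326),interpolation=cv2.INTER_CUBIC)
cv2.imwrite('pics/rk2.png',np.hstack([a,b]))
E
```

```text
t 3.23 pos [618.6 203.8 311.6] jaw -163.98 x [-0.  0. -1.] q [ 0.617  0.389 -0.165 -0.    -1.017 -0.338] F [0.8 0.8 1. ] w 74.9
```

View pics/rk2.png

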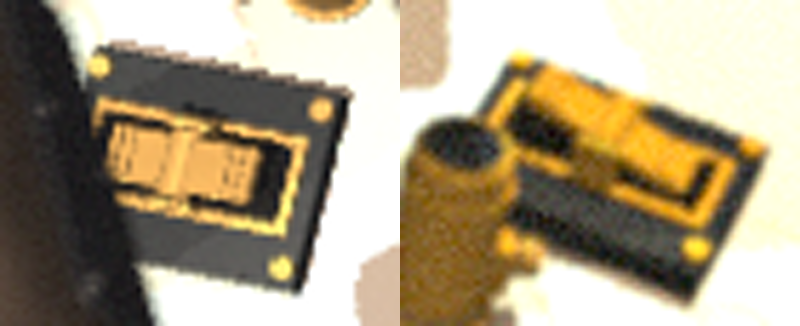

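Call:
apply_moves(
  commands=[
    {"dx": 10,"dy": -10,"dz": 0,"spin": -10,"hand": 0},
    {"dx": 10,"dy": -10,"dz": 0,"spin": -10,"hand": 0},
    {"dx": 10,"dy": -10,"dz": 0,"spin": -10,"hand": 0},
    {"dx": 10,"dy": -12,"dz": 0,"spin": -10,"hand": 0},
    {"dx": 0,"dy": 0,"dz": 0,"spin": -6,"hand": 0},
  ],
)

```text
t: 3.95
eef_pos: [0.6581, 0.1626, 0.3112]
ee_rot: [2.614, 1.57, -2.621]
force: [-0.3, 0.1, 0.1]
width: 0.0878
```

```bash
python3 st.py
```

```text
t 3.95 pos [658.1 162.6 311.2] jaw 150.07 x [-0. -0. -1.] q [ 0.529  0.429 -0.101 -0.    -1.041 -1.052] F [-0.3  0.1  0.1] w 87.8
```

Call:
apply_moves(
  commands=[
    {"dx": 1,"dy": -1,"dz": -30,"spin": 0,"hand": 0},
    {"dx": 0,"dy": 0,"dz": -30,"spin": 0,"hand": 0},
    {"dx": 0,"dy": 0,"dz": -17,"spin": 0,"hand": 0},
    {"dx": 0,"dy": 0,"dz": 0,"spin": 0,"hand": 0.5},
    {"dx": 0,"dy": 0,"dz": 0,"spin": 0,"hand": 1},
  ],
  grip_force=25,
)

```text
t: 4.58
eef_pos: [0.6593, 0.1626, 0.2357]
ee_rot: [-0.79, 1.569, 0.264]
force: [-0.3, -0.2, 1.1]
width: 0.0729
```

Call:
apply_moves(
  commands=[
    {"dx": 0,"dy": 0,"dz": 0,"spin": 0,"hand": 1},
    {"dx": 0,"dy": 0,"dz": 0,"spin": 0,"hand": 1},
    {"dx": 0,"dy": 0,"dz": 5,"spin": 0,"hand": 1},
    {"dx": 0,"dy": 0,"dz": 15,"spin": 0,"hand": 1},
    {"dx": 0,"dy": 0,"dz": 20,"spin": 0,"hand": 1},
  ],
)

```text
t: 5.2
eef_pos: [0.6586, 0.1622, 0.2751]
ee_rot: [2.524, 1.569, -2.706]
force: [0.1, 0.4, -4.8]
width: 0.0513
```

```bash
python3 st.py; python3 - <<'E'
from m import *
t=viewer.grab_frame('top'); s=viewer.grab_frame('scene')
for n,i in(('top',t),('scene',s)): cv2.imwrite(f'pics/raw_{n}1.png',i[:,:,::-1])
def br(x):return np.clip(x.astype(float)*1.8,0,255).astype(np.uint8)
a=cv2.resize(br(t)[145:205,170:240,::-1],(400,343),interpolation=cv2.INTER_CUBIC);b=cv2.resize(br(s)[180:240,255:325,::-1],(400,343),interpolation=cv2.INTER_CUBIC)
cv2.imwrite('pics/gA.png',np.hstack([a,b]))
E
```

```text
t 5.2 pos [658.6 162.2 275.1] jaw 150.35 x [-0.001 -0.001 -1.   ] q [ 0.528  0.463 -0.138 -0.    -0.971 -1.046] F [ 0.1  0.4 -4.8] w 51.3
```

View pics/gA.png

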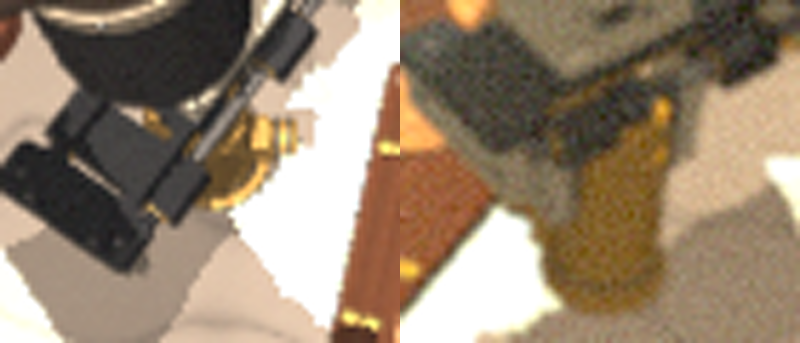

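```bash
python3 - <<'E'
from m import *
p=onz('top',170+297/5.714,145+134/5.714,.074); d=p-[.6586,.1622,.074]; print(p,np.degrees(np.arctan2(d[1],d[0])),np.hypot(*d[:2]))
E
```

```text
[0.66363912 0.11217027 0.074     ] -84.24842768689459 0.050282865249540294
```

Call:
apply_moves(
  commands=[
    {"dx": 1,"dy": -10,"dz": 0,"spin": 10.5,"hand": 1},
    {"dx": 1,"dy": -10,"dz": 0,"spin": 10.5,"hand": 1},
    {"dx": 1,"dy": -10,"dz": 0,"spin": 10.5,"hand": 1},
    {"dx": 1,"dy": -10,"dz": 0,"spin": 10.5,"hand": 1},
    {"dx": 1,"dy": -10,"dz": 0,"spin": 10.5,"hand": 1},
  ],
)

```text
t: 5.92
eef_pos: [0.6635, 0.1118, 0.2741]
ee_rot: [1.261, 1.57, -3.047]
force: [0.7, -0.0, -5.1]
width: 0.0518
```

Call:
apply_moves(
  commands=[
    {"dx": 1,"dy": -10,"dz": 0,"spin": 10.5,"hand": 1},
    {"dx": 1,"dy": -10,"dz": 0,"spin": 10.5,"hand": 1},
    {"dx": 1,"dy": -10,"dz": 0,"spin": 10.5,"hand": 1},
    {"dx": 1,"dy": -10,"dz": 0,"spin": 10.5,"hand": 1},
    {"dx": 1,"dy": -10,"dz": 0,"spin": 10.5,"hand": 1},
  ],
)

```text
t: 6.55
eef_pos: [0.6685, 0.0619, 0.2741]
ee_rot: [0.238, 1.57, 3.129]
force: [0.7, 0.7, -5.2]
width: 0.0518
```

Call:
apply_moves(
  commands=[
    {"dx": 1,"dy": -10,"dz": 0,"spin": 10.5,"hand": 1},
    {"dx": 1,"dy": -10,"dz": 0,"spin": 10.5,"hand": 1},
    {"dx": 0,"dy": -10,"dz": 0,"spin": 10.5,"hand": 1},
    {"dx": 0,"dy": -10,"dz": 0,"spin": 10.5,"hand": 1},
    {"dx": 0,"dy": -10,"dz": 0,"spin": 10.5,"hand": 1},
  ],
)

```text
t: 7.18
eef_pos: [0.6705, 0.0119, 0.2741]
ee_rot: [-0.736, 1.57, 3.072]
force: [0.4, 0.7, -4.0]
width: 0.0518
```

Call:
apply_moves(
  commands=[
    {"dx": 0,"dy": -2,"dz": 0,"spin": 10.5,"hand": 1},
    {"dx": 0,"dy": 0,"dz": -10,"spin": 0,"hand": 1},
    {"dx": 0,"dy": 0,"dz": -5,"spin": 0,"hand": 1},
    {"dx": 0,"dy": 0,"dz": 0,"spin": 0,"hand": 1},
    {"dx": 0,"dy": 0,"dz": 0,"spin": 0,"hand": 1},
  ],
)

```text
t: 7.8
eef_pos: [0.6709, 0.0105, 0.2596]
ee_rot: [1.186, 1.571, -1.113]
force: [0.6, 0.1, -4.1]
width: 0.0516
```

```bash
python3 st.py; python3 - <<'E'
from m import *
t=viewer.grab_frame('top'); s=viewer.grab_frame('scene')
def br(x):return np.clip(x.astype(float)*1.8,0,255).astype(np.uint8)
a=cv2.resize(br(t)[140:200,220:290,::-1],(400,343),interpolation=cv2.INTER_CUBIC);b=cv2.resize(br(s)[170:230,210:280,::-1],(400,343),interpolation=cv2.INTER_CUBIC)
cv2.imwrite('pics/gA2.png',np.hstack([a,b]))
E
```

```text
t 7.8 pos [670.9  10.5 259.6] jaw -41.7 x [ 0. -0. -1.] q [ 0.306  0.467 -0.172  0.    -0.932  2.108] F [ 0.6  0.1 -4.1] w 51.6
```

View pics/gA2.png

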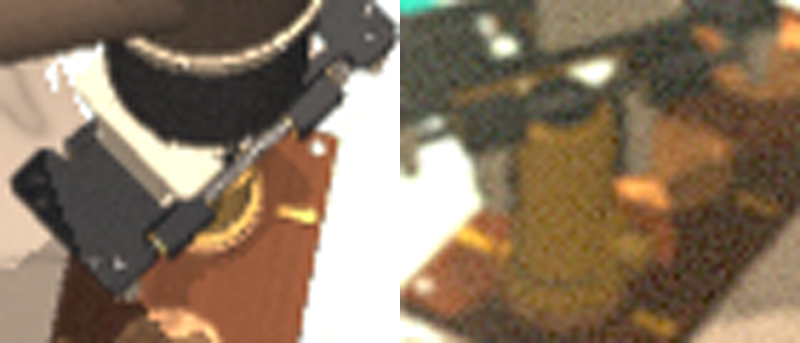

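Call:
apply_moves(
  commands=[
    {"dx": 0,"dy": 0,"dz": -4,"spin": 0,"hand": 1},
    {"dx": 0,"dy": 0,"dz": -3,"spin": 0,"hand": 1},
    {"dx": 0,"dy": 0,"dz": -1,"spin": 0,"hand": 1},
    {"dx": 0,"dy": 0,"dz": 0,"spin": 0,"hand": 1},
    {"dx": 0,"dy": 0,"dz": 0,"spin": 0,"hand": 1},
  ],
)

```text
t: 8.52
eef_pos: [0.6707, 0.0102, 0.2525]
ee_rot: [2.203, 1.57, -0.094]
force: [-2.9, 0.3, 5.9]
width: 0.0514
```

Call:
apply_moves(
  commands=[
    {"dx": 0,"dy": 0,"dz": 0,"spin": 0,"hand": 0.6},
    {"dx": 0,"dy": 0,"dz": 0,"spin": 0,"hand": 0},
    {"dx": 0,"dy": 0,"dz": 0,"spin": 0,"hand": 0},
    {"dx": 0,"dy": 0,"dz": 15,"spin": 0,"hand": 0},
    {"dx": 0,"dy": 0,"dz": 40,"spin": 0,"hand": 0},
  ],
)

```text
t: 9.15
eef_pos: [0.6704, 0.0102, 0.3059]
ee_rot: [-0.591, 1.567, -2.888]
force: [0.0, -0.4, 0.4]
width: 0.085
```

```bash
python3 st.py
```

```text
t 9.15 pos [670.4  10.2 305.9] jaw -41.66 x [-0.004 -0.001 -1.   ] q [ 0.305  0.424 -0.124 -0.    -1.027  2.109] F [ 0.  -0.4  0.4] w 85.0
```

Call:
apply_moves(
  commands=[
    {"dx": 0,"dy": 0,"dz": 15,"spin": 0,"hand": 0},
    {"dx": -40,"dy": 25,"dz": 0,"spin": 0,"hand": 0},
    {"dx": -45,"dy": 28,"dz": 0,"spin": 0,"hand": 0},
    {"dx": -45,"dy": 28,"dz": 0,"spin": 0,"hand": 0},
    {"dx": -45,"dy": 28,"dz": 0,"spin": 0,"hand": 0},
  ],
)

```text
t: 9.78
eef_pos: [0.4945, 0.1199, 0.3222]
ee_rot: [2.846, 1.57, 0.548]
force: [0.4, 2.0, -0.1]
width: 0.0878
```

Call:
apply_moves(
  commands=[
    {"dx": -45,"dy": 28,"dz": 0,"spin": 0,"hand": 0},
    {"dx": -40,"dy": 24,"dz": 0,"spin": 0,"hand": 0},
    {"dx": -8,"dy": 4,"dz": 0,"spin": 0,"hand": 0},
    {"dx": 0,"dy": 0,"dz": 0,"spin": 0,"hand": 0},
    {"dx": 0,"dy": 0,"dz": 0,"spin": 0,"hand": 0},
  ],
)

```text
t: 10.4
eef_pos: [0.4035, 0.1751, 0.3218]
ee_rot: [2.672, 1.57, 0.374]
force: [-0.1, 0.2, -0.1]
width: 0.0877
```

```bash
python3 st.py; python3 - <<'E'
from m import *
t=viewer.grab_frame('top'); s=viewer.grab_frame('scene')
for n,i in(('top',t),('scene',s)): cv2.imwrite(f'pics/raw_{n}2.png',i[:,:,::-1])
def br(x):return np.clip(x.astype(float)*1.8,0,255).astype(np.uint8)
a=cv2.resize(br(t)[140:200,220:290,::-1],(400,343),interpolation=cv2.INTER_CUBIC);b=cv2.resize(br(s)[170:230,210:280,::-1],(400,343),interpolation=cv2.INTER_CUBIC)
cv2.imwrite('pics/pA.png',np.hstack([a,b]))
E
```

```text
t 10.4 pos [403.5 175.1 321.8] jaw -41.69 x [ 0.  0. -1.] q [ 0.861  0.041 -0.602  0.    -0.927  1.553] F [-0.1  0.2 -0.1] w 87.7
```

View pics/pA.png

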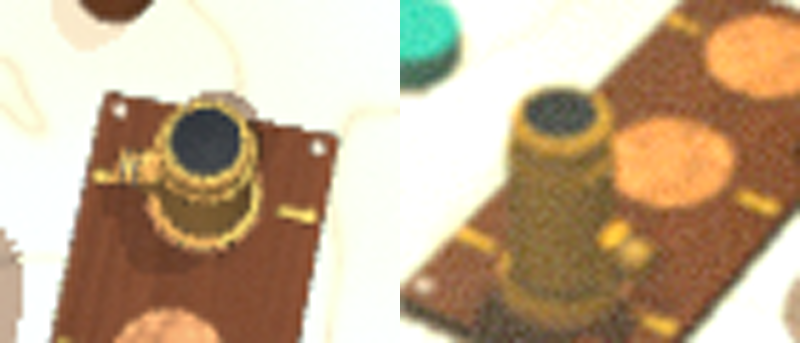

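```bash
python3 - <<'E'
from m import *
k=5.714
g=onz('top',220+207/k,140+141/k,.126); kk=onz('top',220+122/k,140+167/k,.051); d=kk-g; print(g,kk,np.degrees(np.arctan2(d[1],d[0])),np.hypot(*d[:2]))
g=onz('scene',210+561/k-70,170+113/k,.126); print(g); kk=onz('scene',210+640/k-70,170+248/k,.051);d=kk-g; print(kk,np.degrees(np.arctan2(d[1],d[0])),np.hypot(*d[:2]))
p=np.array([.6705,.0101,.051])
for a in(78,84,90):
  for n in('top','scene'):
    r=np.radians(a); o=(220,140) if n=='top' else (210-70,170); print(a,n,((proj(n,p+.048*np.array([np.cos(r),np.sin(r),0]))-o)*k).round(1))
# lens C refine from crop
im=cv2.imread('pics/raw_top2.png')[:,:,::-1]
for c,st in blobs('top',im,(80,20,20),(140,255,70),40): print(c,st[4],onz('top',*(c+.5),.109))
E
```

```text
[0.66998193 0.00767289 0.126     ] [0.67253283 0.05414133 0.051     ] 86.8578753489742 0.04653840832513559
[0.67067503 0.01081191 0.126     ]
[0.66714411 0.05087589 0.051     ] 95.0365885037716 0.04021927228983191
78 top [118.1 152.6]
78 scene [639.5 269.7]
84 top [115.8 161.2]
84 scene [645.5 263.6]
90 top [114.4 170. ]
90 scene [650.5 257.1]
[255.87058824 163.61176471] 85 [0.67658265 0.00773149 0.109     ]
[146.7826087  191.52173913] 92 [0.56403826 0.31915391 0.109     ]
```

```bash
python3 - <<'E'
from m import *
t=cv2.imread('pics/raw_top2.png')[:,:,::-1]; s=cv2.imread('pics/raw_scene2.png')[:,:,::-1]
k=13
def draw(n,im,o,w):
    c=np.clip(im[o[1]:o[1]+w,o[0]:o[0]+w].astype(float)*1.8,0,255).astype(np.uint8)
    c=cv2.resize(np.ascontiguousarray(c[:,:,::-1]),(w*k,w*k),interpolation=cv2.INTER_CUBIC)
    return c
a=draw('top',t,(232,152),30); b=draw('scene',s,(225,180),30)
base=np.array([.6707,.0100,.017])
for n,im,o in(('top',a,(232,152)),('scene',b,(225,180))):
    # expected knob end circles for yaw 84
    r=np.radians(84); ex=np.array([np.cos(r),np.sin(r),0]); ey=np.array([-ex[1],ex[0],0])
    for x in(.048,.036):
      pts=[((proj(n,base+ex*x+[0,0,.034]+.01*(ey*np.cos(f)+np.array([0,0,1])*np.sin(f)))-o+.5)*k) for f in np.linspace(0,2*np.pi,40)]
      cv2.polylines(im,[np.array(pts).astype(np.int32)],True,(255,0,0) if x==.048 else (0,255,0),1)
cv2.imwrite('pics/kz.png',np.hstack([a,b]))
E
```

View pics/kz.png

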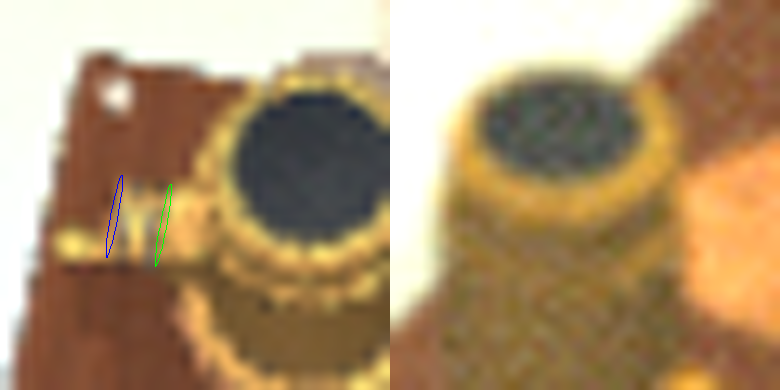

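Call:
apply_moves(
  commands=[
    {"dx": -1,"dy": 0,"dz": -30,"spin": 0,"hand": 0},
    {"dx": 0,"dy": 0,"dz": -40,"spin": 0,"hand": 0},
    {"dx": 0,"dy": 0,"dz": -17,"spin": 0,"hand": 0},
    {"dx": 0,"dy": 0,"dz": 0,"spin": 0,"hand": 0.5},
    {"dx": 0,"dy": 0,"dz": 0,"spin": 0,"hand": 1},
  ],
)

```text
t: 11.12
eef_pos: [0.4024, 0.1754, 0.2352]
ee_rot: [2.673, 1.57, 0.375]
force: [-0.3, 0.3, 0.1]
width: 0.0727
```

Call:
apply_moves(
  commands=[
    {"dx": 0,"dy": 0,"dz": 0,"spin": 0,"hand": 1},
    {"dx": 0,"dy": 0,"dz": 0,"spin": 0,"hand": 1},
    {"dx": 0,"dy": 0,"dz": 5,"spin": 0,"hand": 1},
    {"dx": 0,"dy": 0,"dz": 15,"spin": 0,"hand": 1},
    {"dx": 0,"dy": 0,"dz": 20,"spin": 0,"hand": 1},
  ],
)

```text
t: 11.75
eef_pos: [0.4012, 0.1747, 0.2746]
ee_rot: [-0.146, 1.568, -2.444]
force: [0.5, 0.7, -6.0]
width: 0.0523
```

```bash
python3 st.py; cat > kv.py <<'E'
# crops around a lens knob with predicted knob-end ellipses; args: img tag, cx cy zbottom yaw
from m import *
import sys
tag,cx,cy,zb,yaw=sys.argv[1],*map(float,sys.argv[2:6]); k=10; w=40; out=[]
for n in('top','scene'):
    im=viewer.grab_frame(n); base=np.array([cx,cy,zb])
    r=np.radians(yaw); ex=np.array([np.cos(r),np.sin(r),0]); ey=np.array([-ex[1],ex[0],0])
    o=(proj(n,base+ex*.03+[0,0,.04])-w/2).astype(int)
    c=np.clip(im[o[1]:o[1]+w,o[0]:o[0]+w].astype(float)*1.8,0,255).astype(np.uint8)
    c=cv2.resize(np.ascontiguousarray(c[:,:,::-1]),(w*k,w*k),interpolation=cv2.INTER_CUBIC)
    for x,col in((.048,(255,0,0)),):
      pts=[((proj(n,base+ex*x+[0,0,.034]+.01*(ey*np.cos(f)+np.array([0,0,1])*np.sin(f)))-o+.5)*k) for f in np.linspace(0,2*np.pi,40)]
      cv2.polylines(c,[np.array(pts).astype(np.int32)],True,col,1)
    pts=[((proj(n,base+.024*np.array([np.cos(f),np.sin(f),0])+[0,0,.11])-o+.5)*k) for f in np.linspace(0,2*np.pi,40)]
    cv2.polylines(c,[np.array(pts).astype(np.int32)],True,(0,255,0),1)
    out.append(c); print(n,'origin',o,'scale',k)
cv2.imwrite(f'pics/{tag}.png',np.hstack(out))
E
python3 kv.py gC .402 .175 .041 87
```

```text
t 11.75 pos [401.2 174.7 274.6] jaw -41.67 x [-0.002 -0.001 -1.   ] q [ 8.64e-01  1.02e-01 -6.68e-01 -1.00e-03 -8.03e-01  1.55e+00] F [ 0.5  0.7 -6. ] w 52.3
top origin [160 231] scale 10
scene origin [316 146] scale 10
```

View pics/gC.png

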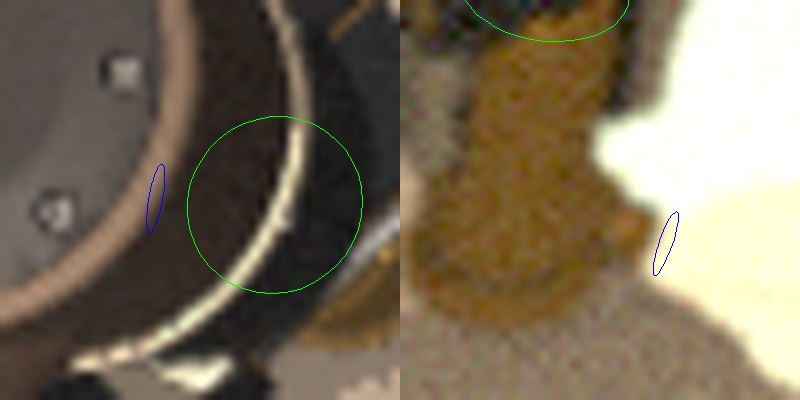

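Call:
apply_moves(
  commands=[
    {"dx": 20,"dy": -40,"dz": 0,"spin": -3,"hand": 1},
    {"dx": 20,"dy": -40,"dz": 0,"spin": 0,"hand": 1},
    {"dx": 20,"dy": -40,"dz": 0,"spin": 0,"hand": 1},
    {"dx": 11,"dy": -23,"dz": 0,"spin": 0,"hand": 1},
    {"dx": 0,"dy": 0,"dz": 0,"spin": 0,"hand": 1},
  ],
)

```text
t: 12.48
eef_pos: [0.4727, 0.0307, 0.2734]
ee_rot: [-0.44, 1.569, -2.793]
force: [1.2, -0.4, -5.7]
width: 0.0516
```

Call:
apply_moves(
  commands=[
    {"dx": 0,"dy": 0,"dz": -14,"spin": 0,"hand": 1},
    {"dx": 0,"dy": 0,"dz": -4,"spin": 0,"hand": 1},
    {"dx": 0,"dy": 0,"dz": 0,"spin": 0,"hand": 1},
    {"dx": 0,"dy": 0,"dz": 0,"spin": 0,"hand": 1},
    {"dx": 0,"dy": 0,"dz": 0,"spin": 0,"hand": 1},
  ],
)

```text
t: 13.1
eef_pos: [0.4729, 0.0326, 0.2569]
ee_rot: [2.759, 1.57, 0.41]
force: [0.5, 0.4, -6.0]
width: 0.0518
```

```bash
python3 st.py; python3 kv.py gC2 .472 .0315 .022 84
```

```text
t 13.1 pos [472.9  32.6 256.9] jaw -44.62 x [ 0.001  0.    -1.   ] q [ 0.485  0.186 -0.616  0.    -0.768  1.877] F [ 0.5  0.4 -6. ] w 51.8
top origin [212 211] scale 10
scene origin [262 151] scale 10
```

View pics/gC2.png

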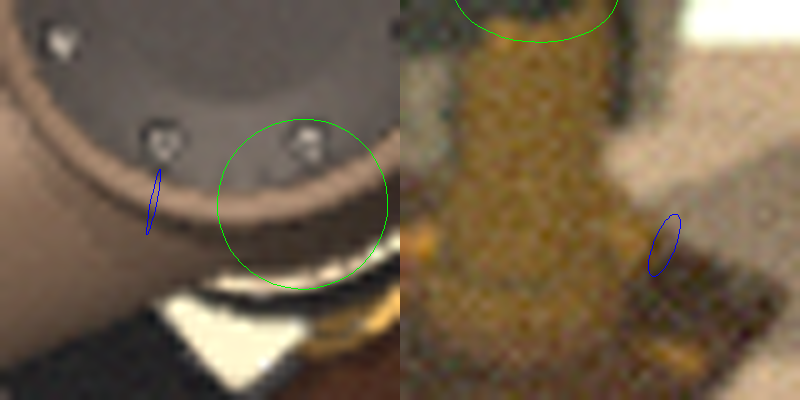

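Call:
apply_moves(
  commands=[
    {"dx": -1,"dy": -1,"dz": -3,"spin": 0,"hand": 1},
    {"dx": 0,"dy": 0,"dz": -2,"spin": 0,"hand": 1},
    {"dx": 0,"dy": 0,"dz": 0,"spin": 0,"hand": 1},
    {"dx": 0,"dy": 0,"dz": 0,"spin": 0,"hand": 1},
    {"dx": 0,"dy": 0,"dz": 0,"spin": 0,"hand": 1},
  ],
)

```text
t: 13.82
eef_pos: [0.4717, 0.0313, 0.2523]
ee_rot: [-2.674, 1.571, 1.259]
force: [-6.2, 0.7, 6.1]
width: 0.0515
```

Call:
apply_moves(
  commands=[
    {"dx": 0,"dy": 0,"dz": 0,"spin": 0,"hand": 0.6},
    {"dx": 0,"dy": 0,"dz": 0,"spin": 0,"hand": 0},
    {"dx": 0,"dy": 0,"dz": 0,"spin": 0,"hand": 0},
    {"dx": 0,"dy": 0,"dz": 20,"spin": 0,"hand": 0},
    {"dx": 0,"dy": 0,"dz": 50,"spin": 0,"hand": 0},
  ],
)

```text
t: 14.45
eef_pos: [0.4714, 0.031, 0.3208]
ee_rot: [-0.322, 1.566, -2.672]
force: [0.4, 0.6, 0.8]
width: 0.0849
```

Call:
apply_moves(
  commands=[
    {"dx": 15,"dy": 45,"dz": 0,"spin": 0,"hand": 0},
    {"dx": 16,"dy": 50,"dz": 0,"spin": 0,"hand": 0},
    {"dx": 16,"dy": 50,"dz": 0,"spin": 0,"hand": 0},
    {"dx": 16,"dy": 50,"dz": 0,"spin": 0,"hand": 0},
    {"dx": 16,"dy": 50,"dz": 0,"spin": 0,"hand": 0},
  ],
)

```text
t: 15.08
eef_pos: [0.5514, 0.2781, 0.3218]
ee_rot: [2.607, 1.57, 0.258]
force: [1.2, -0.6, 0.4]
width: 0.0879
```

Call:
apply_moves(
  commands=[
    {"dx": 13,"dy": 44,"dz": 0,"spin": 0,"hand": 0},
    {"dx": 0,"dy": 0,"dz": 0,"spin": 0,"hand": 0},
    {"dx": 0,"dy": 0,"dz": 0,"spin": 0,"hand": 0},
    {"dx": 0,"dy": 0,"dz": 0,"spin": 0,"hand": 0},
    {"dx": 0,"dy": 0,"dz": 0,"spin": 0,"hand": 0},
  ],
)

```text
t: 15.7
eef_pos: [0.5638, 0.3195, 0.3221]
ee_rot: [3.051, 1.57, 0.7]
force: [0.4, 0.7, -0.6]
width: 0.0877
```

```bash
python3 st.py; python3 kv.py pC .472 .0313 .017 84
```

```text
t 15.7 pos [563.8 319.5 322.1] jaw -44.69 x [ 0.  0. -1.] q [ 0.816  0.375 -0.161  0.    -1.035  1.545] F [ 0.4  0.7 -0.6] w 87.7
top origin [212 211] scale 10
scene origin [262 152] scale 10
```

View pics/pC.png

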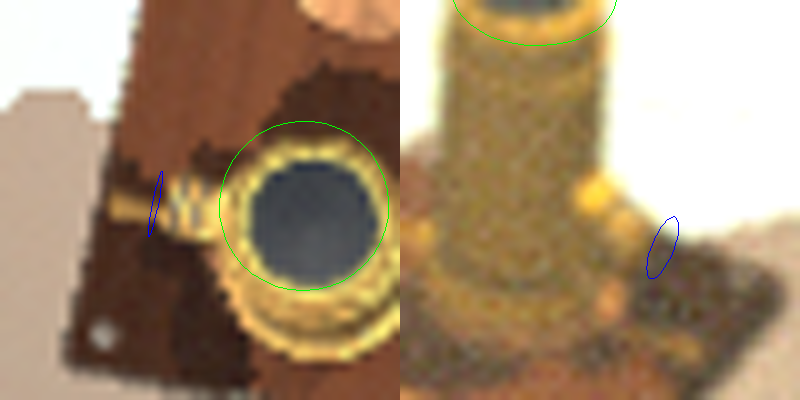

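Call:
apply_moves(
  commands=[
    {"dx": 0,"dy": 1,"dz": -30,"spin": 0,"hand": 0},
    {"dx": 0,"dy": 0,"dz": -40,"spin": 0,"hand": 0},
    {"dx": 0,"dy": 0,"dz": -17,"spin": 0,"hand": 0},
    {"dx": 0,"dy": 0,"dz": 0,"spin": 0,"hand": 0.5},
    {"dx": 0,"dy": 0,"dz": 0,"spin": 0,"hand": 1},
  ],
)

```text
t: 16.42
eef_pos: [0.5644, 0.3217, 0.2361]
ee_rot: [2.945, 1.569, 0.595]
force: [-0.1, 0.3, 0.7]
width: 0.0733
```

Call:
apply_moves(
  commands=[
    {"dx": 0,"dy": 0,"dz": 0,"spin": 0,"hand": 1},
    {"dx": 0,"dy": 0,"dz": 0,"spin": 0,"hand": 1},
    {"dx": 0,"dy": 0,"dz": 5,"spin": 0,"hand": 1},
    {"dx": 0,"dy": 0,"dz": 15,"spin": 0,"hand": 1},
    {"dx": 0,"dy": 0,"dz": 20,"spin": 0,"hand": 1},
  ],
)

```text
t: 17.05
eef_pos: [0.5636, 0.3211, 0.2751]
ee_rot: [-0.059, 1.569, -2.409]
force: [0.4, -0.3, -5.5]
width: 0.0515
```

```bash
python3 st.py; python3 kv.py gB .564 .320 .041 116
```

```text
t 17.05 pos [563.6 321.1 275.1] jaw -44.65 x [-0.001 -0.001 -1.   ] q [ 0.818  0.42  -0.21  -0.    -0.942  1.544] F [ 0.4 -0.3 -5.5] w 51.5
top origin [119 177] scale 10
scene origin [350 192] scale 10
```

View pics/gB.png

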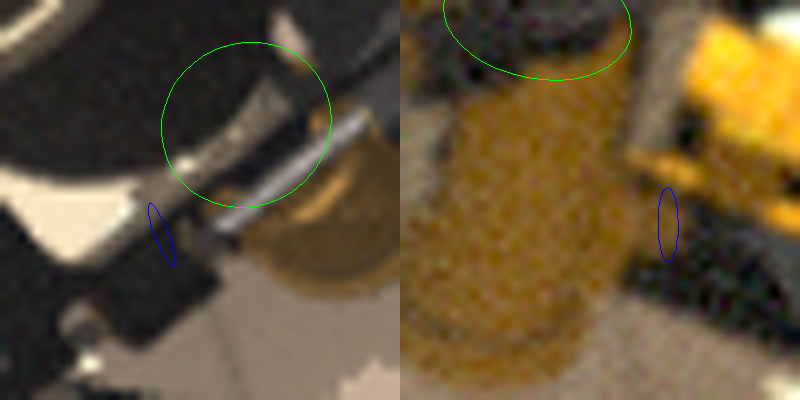

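Call:
apply_moves(
  commands=[
    {"dx": 1,"dy": -40,"dz": 0,"spin": -10.6,"hand": 1},
    {"dx": 1,"dy": -45,"dz": 0,"spin": -10.7,"hand": 1},
    {"dx": 2,"dy": -45,"dz": 0,"spin": -10.7,"hand": 1},
    {"dx": 2,"dy": -45,"dz": 0,"spin": 0,"hand": 1},
    {"dx": 2,"dy": -45,"dz": 0,"spin": 0,"hand": 1},
  ],
)

```text
t: 17.77
eef_pos: [0.5715, 0.0998, 0.2744]
ee_rot: [-0.461, 1.57, 2.914]
force: [0.5, 0.6, -5.9]
width: 0.0517
```

Call:
apply_moves(
  commands=[
    {"dx": 0,"dy": -40,"dz": 0,"spin": 0,"hand": 1},
    {"dx": 0,"dy": -30,"dz": 0,"spin": 0,"hand": 1},
    {"dx": 0,"dy": -10,"dz": 0,"spin": 0,"hand": 1},
    {"dx": 0,"dy": 0,"dz": 0,"spin": 0,"hand": 1},
    {"dx": 0,"dy": 0,"dz": 0,"spin": 0,"hand": 1},
  ],
)

```text
t: 18.4
eef_pos: [0.5719, 0.0221, 0.2746]
ee_rot: [-2.578, 1.571, 0.797]
force: [-0.9, 0.9, -4.5]
width: 0.0518
```

```bash
python3 st.py; python3 kv.py gB2 .5716 .021 .041 84
```

```text
t 18.4 pos [571.9  22.1 274.6] jaw -76.62 x [ 0.  0. -1.] q [ 0.38   0.31  -0.386 -0.    -0.875  1.424] F [-0.9  0.9 -4.5] w 51.8
top origin [219 178] scale 10
scene origin [246 165] scale 10
```

View pics/gB2.png

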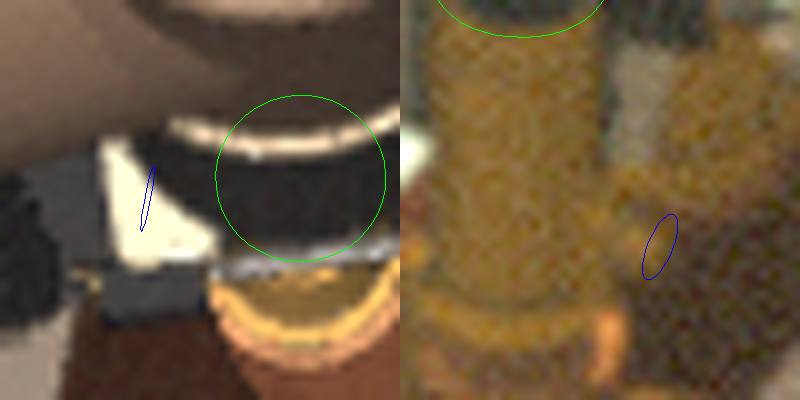

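Plausible; set it down, release, retreat and check all three.

Call:
apply_moves(
  commands=[
    {"dx": 0,"dy": 0,"dz": -14,"spin": 0,"hand": 1},
    {"dx": 0,"dy": 0,"dz": -6,"spin": 0,"hand": 1},
    {"dx": 0,"dy": 0,"dz": -2,"spin": 0,"hand": 1},
    {"dx": 0,"dy": 0,"dz": 0,"spin": 0,"hand": 1},
    {"dx": 0,"dy": 0,"dz": 0,"spin": 0,"hand": 1},
  ],
)

```text
t: 19.12
eef_pos: [0.5716, 0.0214, 0.2528]
ee_rot: [-0.204, 1.57, -3.113]
force: [-4.1, 2.8, 2.3]
width: 0.0514
```

Call:
apply_moves(
  commands=[
    {"dx": 0,"dy": 0,"dz": 0,"spin": 0,"hand": 0.6},
    {"dx": 0,"dy": 0,"dz": 0,"spin": 0,"hand": 0},
    {"dx": 0,"dy": 0,"dz": 0,"spin": 0,"hand": 0},
    {"dx": 0,"dy": 0,"dz": 20,"spin": 0,"hand": 0},
    {"dx": 0,"dy": 0,"dz": 52,"spin": 0,"hand": 0},
  ],
)

```text
t: 19.75
eef_pos: [0.5714, 0.021, 0.3232]
ee_rot: [0.115, 1.566, -2.794]
force: [1.6, -0.3, -0.8]
width: 0.0848
```

Call:
apply_moves(
  commands=[
    {"dx": -20,"dy": -50,"dz": 0,"spin": 0,"hand": 0},
    {"dx": -30,"dy": -50,"dz": 0,"spin": 0,"hand": 0},
    {"dx": -40,"dy": -45,"dz": 0,"spin": 0,"hand": 0},
    {"dx": -40,"dy": -35,"dz": 0,"spin": 0,"hand": 0},
    {"dx": -35,"dy": -20,"dz": 0,"spin": 0,"hand": 0},
  ],
)

```text
t: 20.38
eef_pos: [0.4054, -0.1802, 0.3249]
ee_rot: [2.555, 1.57, -0.355]
force: [0.1, -1.1, 0.5]
width: 0.0879
```

```bash
python3 st.py; python3 kv.py pB .572 .0221 .017 84;  python3 - <<'E'
from m import *
for n in('top','scene'):
    im=viewer.grab_frame(n); cv2.imwrite(f"pics/raw_{n}3.png",im[:,:,::-1])
    cv2.imwrite(f"pics/{n}3.png",cv2.resize(im[:,:,::-1],(800,600),interpolation=cv2.INTER_CUBIC))
E
```

```text
t 20.38 pos [ 405.4 -180.2  324.9] jaw -76.72 x [ 0.001 -0.    -1.   ] q [ 2.900e-02  4.400e-02 -5.910e-01  1.000e-03 -9.350e-01  1.773e+00] F [ 0.1 -1.1  0.5] w 87.9
top origin [219 179] scale 10
scene origin [246 171] scale 10
```

View pics/pB.png

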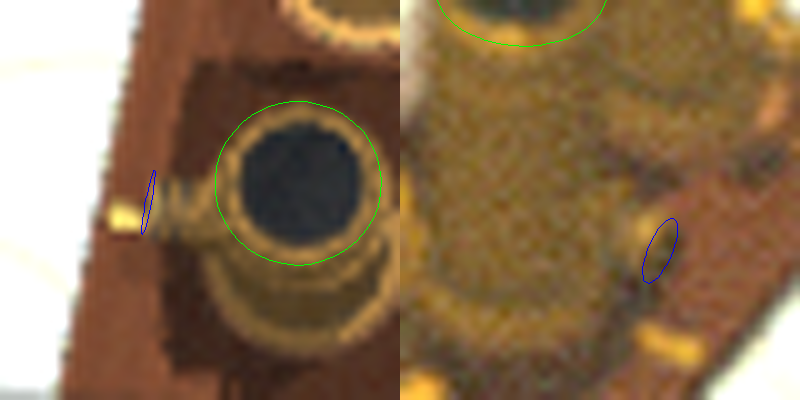

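View pics/top3.png

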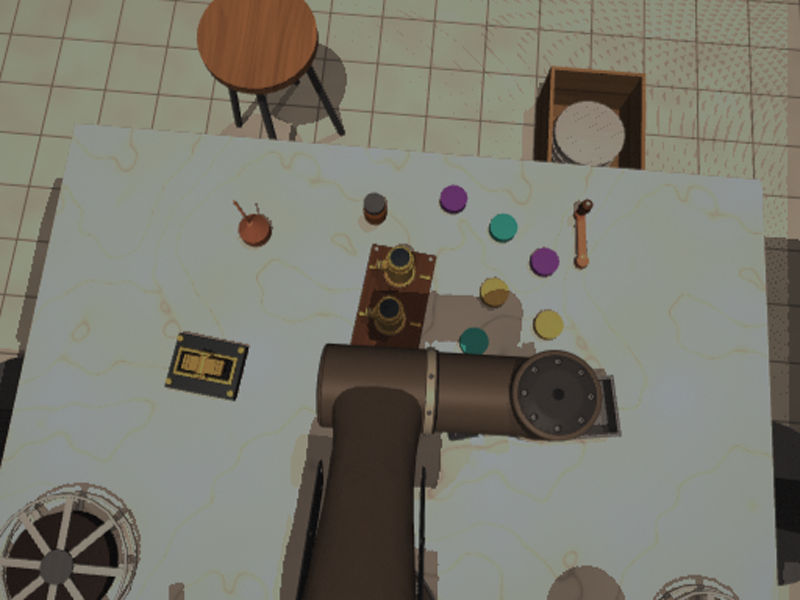

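View pics/scene3.png

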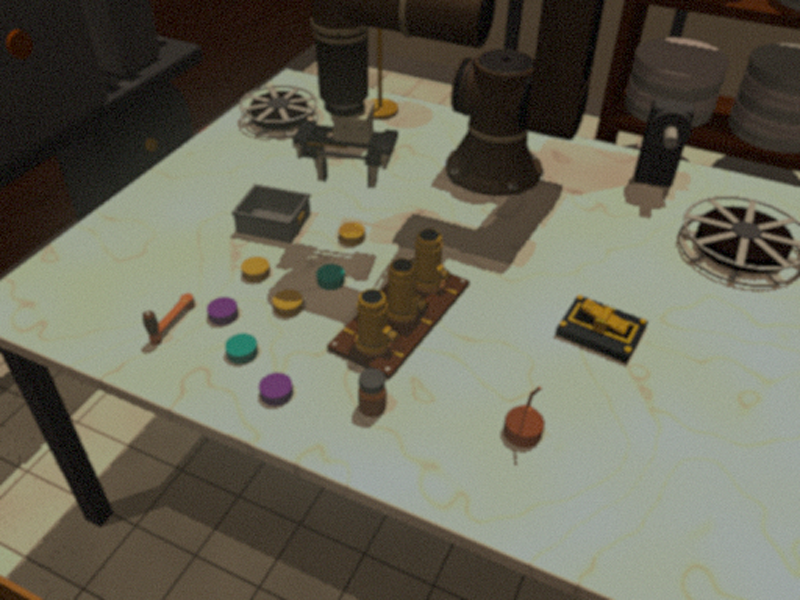

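```bash
python3 - <<'E'
from m import *
t=cv2.imread('pics/raw_top3.png')[:,:,::-1]; s=cv2.imread('pics/raw_scene3.png')[:,:,::-1]
k=16;w=25
def cr(im,o):
    c=np.clip(im[o[1]:o[1]+w,o[0]:o[0]+w].astype(float)*2,0,255).astype(np.uint8); c=cv2.resize(np.ascontiguousarray(c[:,:,::-1]),(w*k,w*k),interpolation=cv2.INTER_CUBIC)
    for i in range(0,w,5): cv2.putText(c,str(o[0]+i),(i*k,10),0,.35,(255,255,255),1); cv2.putText(c,str(o[1]+i),(0,i*k+10),0,.35,(255,255,255),1)
    return c
cv2.imwrite('pics/kA.png',np.hstack([cr(t,(235,155)),cr(s,(235,190))]))
cv2.imwrite('pics/kB.png',np.hstack([cr(t,(228,188)),cr(s,(255,180))]))
for y,p in(('A',(.6704,.0102)),('B',(.5714,.021))):
  print(y,'axis@.051',proj('top',[*p,.051]).round(1),'top',proj('top',[*p,.127]).round(1),'mark', [proj('top',[.6766,.0616,.051]) if y=='A' else proj('top',[.5765,.0727,.051])])
  for a in (78,84,90):
    r=np.radians(a)
    print(a,*[proj(n,[p[0]+.048*np.cos(r),p[1]+.048*np.sin(r),.051]).round(1) for n in('top','scene')])
E
```

```text
A axis@.051 [255.3 171.1] top [255.4 164.4] mark [array([239.09572031, 167.77236185])]
78 [240.6 166.7] [252.  217.2]
84 [240.2 168.2] [253.  216.1]
90 [240.  169.8] [253.9 215. ]
B axis@.051 [249.  201.9] top [248.7 197. ] mark [array([232.39901329, 198.81393226])]
78 [234.1 197.4] [270.3 196.3]
84 [233.7 199. ] [271.3 195.3]
90 [233.4 200.5] [272.  194.3]
```

View pics/kA.png

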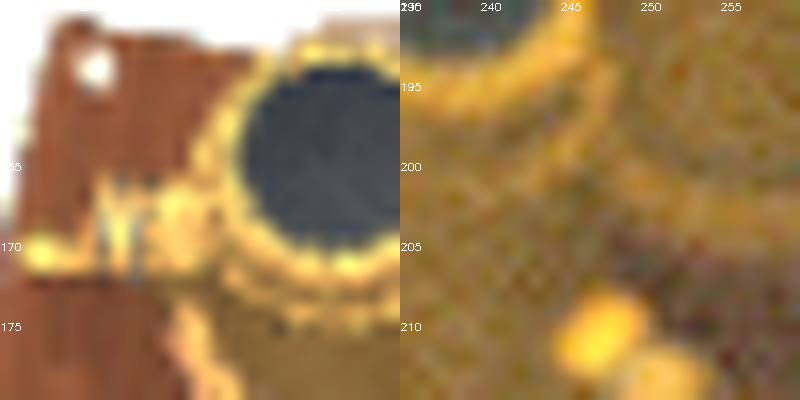

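View pics/kB.png

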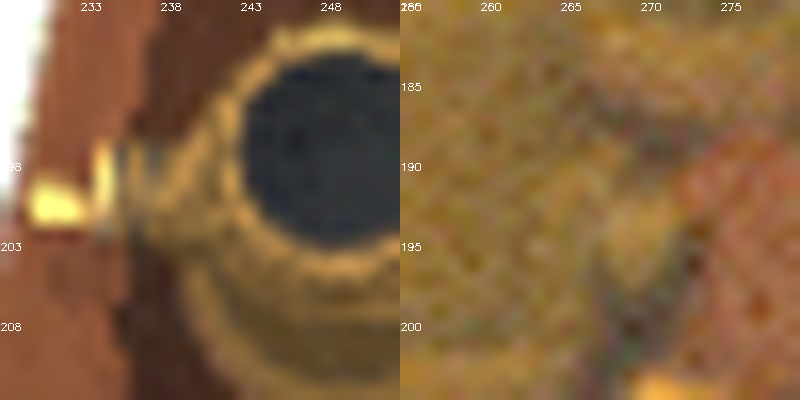

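Call:
apply_moves(
  commands=[
    {"dx": -7,"dy": 1,"dz": -50,"spin": 0,"hand": 0},
    {"dx": 0,"dy": 0,"dz": -55,"spin": 0,"hand": 0},
    {"dx": 0,"dy": 0,"dz": -34,"spin": 0,"hand": 0},
    {"dx": 0,"dy": 0,"dz": -3,"spin": 0,"hand": 0.3},
    {"dx": 0,"dy": 0,"dz": 0,"spin": 0,"hand": 1},
  ],
  grip_force=8,
)

```text
t: 21.2
eef_pos: [0.401, -0.1775, 0.1832]
ee_rot: [2.429, 1.57, -0.478]
force: [0.1, 0.2, -0.8]
width: 0.073
```

Call:
apply_moves(
  commands=[
    {"dx": 0,"dy": 0,"dz": 0,"spin": 0,"hand": 1},
    {"dx": 0,"dy": 0,"dz": 0,"spin": 0,"hand": 1},
    {"dx": 0,"dy": 0,"dz": 0,"spin": 0,"hand": 1},
    {"dx": 0,"dy": 0,"dz": 0,"spin": 0,"hand": 0.5},
    {"dx": 0,"dy": 0,"dz": 0,"spin": 0,"hand": 0.2},
  ],
)

```text
t: 21.82
eef_pos: [0.4, -0.1777, 0.1834]
ee_rot: [2.937, 1.569, 0.029]
force: [-0.3, 0.7, 0.2]
width: 0.0636
```

```bash
python3 st.py
```

```text
t 21.82 pos [ 400.  -177.7  183.4] jaw -76.65 x [ 0.002  0.    -1.   ] q [ 0.035  0.259 -0.77   0.    -0.541  1.768] F [-0.3  0.7  0.2] w 63.6
```

Call:
apply_moves(
  commands=[
    {"dx": 0,"dy": 0,"dz": 0,"spin": -10,"hand": 0},
    {"dx": 0,"dy": 0,"dz": 0,"spin": -10,"hand": 0},
    {"dx": 0,"dy": 0,"dz": 0,"spin": -10,"hand": 0},
    {"dx": 0,"dy": 0,"dz": 0,"spin": -10,"hand": 0},
    {"dx": 0,"dy": 0,"dz": 0,"spin": -10,"hand": 0},
  ],
)

```text
t: 22.45
eef_pos: [0.3997, -0.1778, 0.1828]
ee_rot: [-2.272, 1.571, 0.224]
force: [1.0, 0.3, 0.4]
width: 0.0877
```

Call:
apply_moves(
  commands=[
    {"dx": 0,"dy": 0,"dz": 0,"spin": -10,"hand": 0},
    {"dx": 0,"dy": 0,"dz": 0,"spin": -10,"hand": 0},
    {"dx": 0,"dy": 0,"dz": 0,"spin": -10,"hand": 0},
    {"dx": 0,"dy": 0,"dz": 0,"spin": -10,"hand": 0.5},
    {"dx": 0,"dy": 0,"dz": 0,"spin": 0,"hand": 1},
  ],
)

```text
t: 23.08
eef_pos: [0.3997, -0.1778, 0.1828]
ee_rot: [-1.42, 1.571, 0.385]
force: [-0.0, -0.2, -0.7]
width: 0.0726
```

Call:
apply_moves(
  commands=[
    {"dx": 0,"dy": 0,"dz": 0,"spin": 0,"hand": 1},
    {"dx": 0,"dy": 0,"dz": 0,"spin": 0,"hand": 1},
    {"dx": 0,"dy": 0,"dz": 0,"spin": 0,"hand": 1},
    {"dx": 0,"dy": 0,"dz": 20,"spin": 0,"hand": 1},
    {"dx": 0,"dy": 0,"dz": 30,"spin": 0,"hand": 1},
  ],
  grip_force=15,
)

```text
t: 23.7
eef_pos: [0.3995, -0.1777, 0.2325]
ee_rot: [1.302, 1.568, 3.107]
force: [0.9, -0.1, -0.6]
width: 0.0586
```

```bash
python3 st.py; python3 - <<'E'
from m import *
s=viewer.grab_frame('scene'); crop('s',s,170,100,270,175,7,'pics/capg.png')
E
```

```text
t 23.7 pos [ 399.5 -177.7  232.5] jaw -166.61 x [-0.002  0.    -1.   ] q [ 0.036  0.168 -0.719 -0.    -0.686  0.198] F [ 0.9 -0.1 -0.6] w 58.6
```

View pics/capg.png

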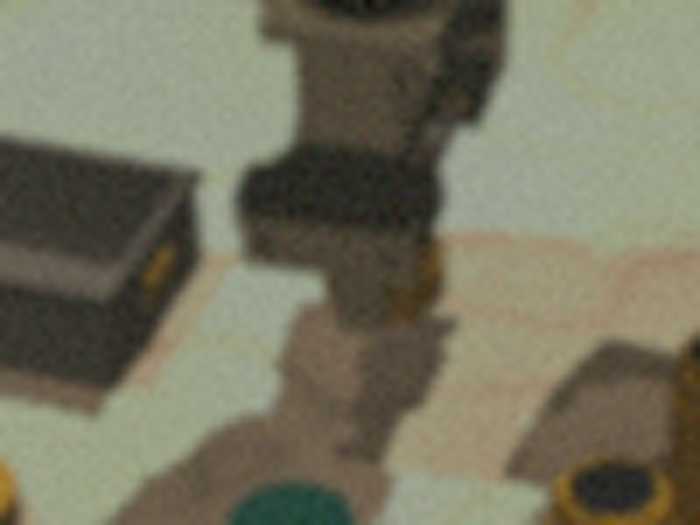

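Call:
apply_moves(
  commands=[
    {"dx": 10,"dy": 10,"dz": 50,"spin": 0,"hand": 1},
    {"dx": 10,"dy": 10,"dz": 45,"spin": 0,"hand": 1},
    {"dx": 0,"dy": 0,"dz": 0,"spin": 0,"hand": 1},
    {"dx": 0,"dy": 0,"dz": 0,"spin": 0,"hand": 1},
    {"dx": 0,"dy": 0,"dz": 0,"spin": 0,"hand": 1},
  ],
)

```text
t: 24.38
eef_pos: [0.4191, -0.1578, 0.3264]
ee_rot: [1.294, 1.568, 3.097]
force: [-0.7, 0.3, -0.5]
width: 0.0586
```

```bash
python3 st.py; python3 - <<'E'
from m import *
s=viewer.grab_frame('scene'); crop('s',s,150,70,310,190,5,'pics/capg2.png')
cv2.imwrite('pics/raw_scene4.png',s[:,:,::-1])
E
```

```text
t 24.38 pos [ 419.1 -157.8  326.4] jaw -166.66 x [-0.002  0.    -1.   ] q [ 0.082  0.051 -0.579 -0.    -0.943  0.151] F [-0.7  0.3 -0.5] w 58.6
```

View pics/capg2.png

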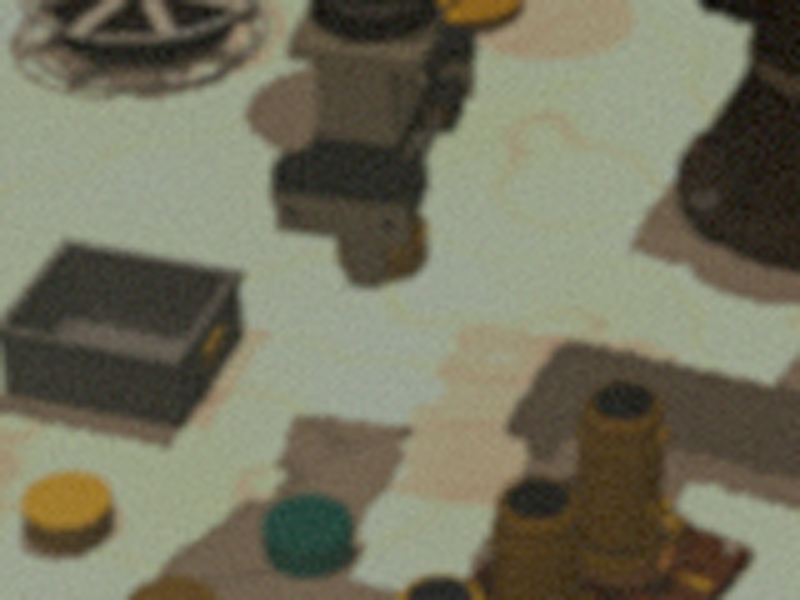

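```bash
python3 - <<'E'
from m import *
s=cv2.imread('pics/raw_scene4.png')[:,:,::-1]
s=np.clip(s.astype(float)*2.2,0,255).astype(np.uint8)
crop('s',s,200,85,250,130,14,'pics/capg3.png')
for p in([.419,-.158,.1445],[.419,-.158,.1665]):
  for a in range(0,360,45):
    print(a,((proj('scene',np.array(p)+[.0285*np.cos(np.radians(a)),.0285*np.sin(np.radians(a)),0])-[200,85]+.5)*14).round(),end=' ')
  print()
E
```

```text
0 [318. 576.] 45 [416. 579.] 90 [492. 543.] 135 [500. 488.] 180 [438. 447.] 225 [342. 443.] 270 [267. 479.] 315 [256. 534.] 
0 [314. 492.] 45 [414. 495.] 90 [490. 459.] 135 [499. 404.] 180 [436. 364.] 225 [339. 360.] 270 [263. 395.] 315 [252. 450.]
```

View pics/capg3.png

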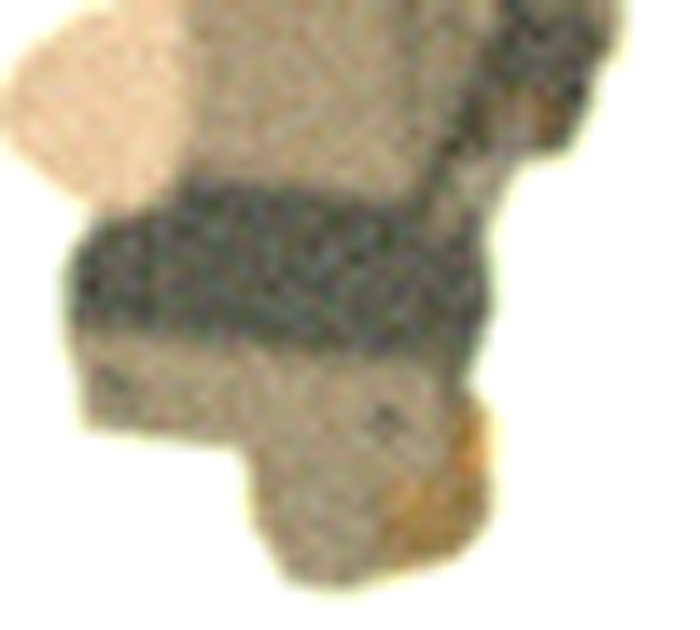

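```bash
python3 - <<'E'
from m import *
for n in('top','scene'):
    im=viewer.grab_frame(n); cv2.imwrite(f'pics/raw_{n}5.png',im[:,:,::-1])
    h=cv2.cvtColor(np.ascontiguousarray(im),cv2.COLOR_RGB2HSV)
    for nm,p in(('C',(.4714,.031)),('B',(.5714,.021)),('A',(.6704,.0102))):
        q=proj(n,[*p,.126]); x,y=np.round(q).astype(int)
        w=im[y-9:y+10,x-9:x+10].astype(int); m=((w[:,:,2]>w[:,:,0]-3)&(w.sum(2)<190)).astype(np.uint8)
        N,l,st,c=cv2.connectedComponentsWithStats(m); 
        if N>1:
            i=1+np.argmax(st[1:,4]); print(n,nm,'pred',q.round(2),'obs',(c[i]+[x-9,y-9]).round(2),st[i])
E
```

```text
top B pred [248.69 197.1 ] obs [248.81 196.86] [  4   4  11  11 102]
top A pred [255.38 164.47] obs [255.68 164.03] [  4   4  12  11 101]
scene C pred [274.95 151.17] obs [272.71 150.86] [5 8 4 3 7]
scene B pred [257.42 169.63] obs [254.33 170.33] [6 9 2 2 3]
scene A pred [238.02 189.65] obs [237.61 189.43] [ 4  6 10  6 28]
```

```bash
python3 - <<'E'
from m import *
print(proj('top',[.4714,.031,.126]),proj('top',[.472,.0313,.127]))
s=cv2.imread('pics/raw_scene5.png')[:,:,::-1]
s=np.clip(s.astype(float)*2.2,0,255).astype(np.uint8)
crop('s',s,230,135,290,175,13,'pics/s5.png')
for nm,p in(('C',(.4714,.031)),('B',(.5714,.021))):
    print(nm,(proj('scene',[*p,.126])-[230,135]+.5)*13)
E
```

```text
[241.99023353 231.31964257] [241.89391087 231.0597393 ]
C [590.79230436 216.73041135]
B [362.90982836 456.75374051]
```

View pics/s5.png

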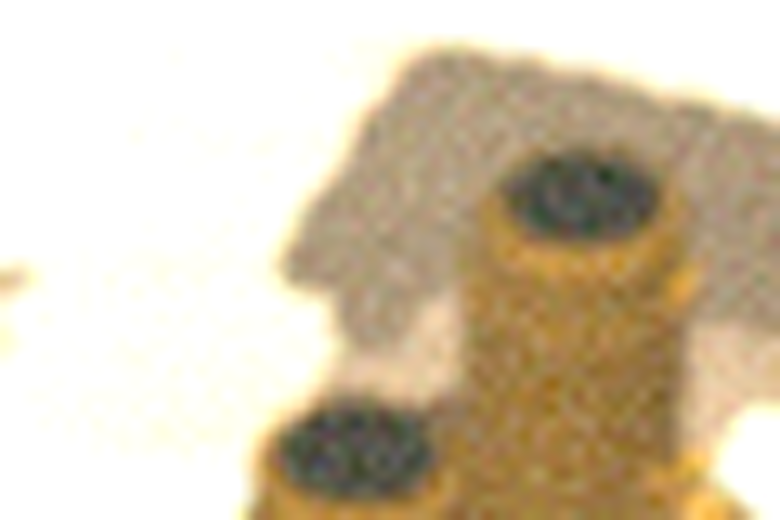

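Call:
apply_moves(
  commands=[
    {"dx": -10,"dy": -10,"dz": -50,"spin": 0,"hand": 1},
    {"dx": -10,"dy": -10,"dz": -50,"spin": 0,"hand": 1},
    {"dx": 0,"dy": 0,"dz": -30,"spin": 0,"hand": 1},
    {"dx": 0,"dy": 0,"dz": -12,"spin": 0,"hand": 1},
    {"dx": 0,"dy": 0,"dz": -2,"spin": 0,"hand": 1},
  ],
)

```text
t: 25.15
eef_pos: [0.4, -0.1777, 0.1833]
ee_rot: [1.482, 1.569, -2.997]
force: [0.1, 0.3, -0.7]
width: 0.0584
```

Call:
apply_moves(
  commands=[
    {"dx": 0,"dy": 0,"dz": 0,"spin": 0,"hand": 0.5},
    {"dx": 0,"dy": 0,"dz": 0,"spin": 0,"hand": 0},
    {"dx": 0,"dy": 0,"dz": 0,"spin": 0,"hand": 0},
    {"dx": 0,"dy": 0,"dz": 50,"spin": 0,"hand": 0},
    {"dx": 10,"dy": -40,"dz": 40,"spin": 0,"hand": 0},
  ],
)

```text
t: 25.78
eef_pos: [0.4097, -0.2169, 0.2757]
ee_rot: [-1.769, 1.57, 0.038]
force: [2.4, 0.2, -0.1]
width: 0.0868
```

Call:
apply_moves(
  commands=[
    {"dx": 30,"dy": -50,"dz": 20,"spin": 0,"hand": 0},
    {"dx": 30,"dy": -50,"dz": 20,"spin": 0,"hand": 0},
    {"dx": 30,"dy": -50,"dz": 0,"spin": 0,"hand": 0},
    {"dx": 20,"dy": -30,"dz": 0,"spin": 0,"hand": 0},
    {"dx": 0,"dy": 0,"dz": 0,"spin": 0,"hand": 0},
  ],
)

```text
t: 26.4
eef_pos: [0.5204, -0.3996, 0.3129]
ee_rot: [1.5, 1.57, -2.982]
force: [-0.5, 0.9, -0.2]
width: 0.0872
```

```bash
python3 st.py; python3 - <<'E'
from m import *
t=viewer.grab_frame('top'); s=viewer.grab_frame('scene')
for n,i in(('top',t),('scene',s)): cv2.imwrite(f'pics/raw_{n}6.png',i[:,:,::-1])
cv2.imwrite('pics/top6.png',cv2.resize(t[:,:,::-1],(800,600)))
k=16;w=25
def cr(im,o):
    c=np.clip(im[o[1]:o[1]+w,o[0]:o[0]+w].astype(float)*2,0,255).astype(np.uint8); return cv2.resize(np.ascontiguousarray(c[:,:,::-1]),(w*k,w*k),interpolation=cv2.INTER_CUBIC)
cv2.imwrite('pics/kC.png',np.hstack([cr(t,(222,219)),cr(s,(268,155))]))
for p in((.4714,.031),):
  for a in (78,84,90):
    r=np.radians(a)
    print(a,*[proj(n,[p[0]+.048*np.cos(r),p[1]+.048*np.sin(r),.051]).round(1) for n in('top','scene')])
E
```

```text
t 26.4 pos [ 520.4 -399.6  312.9] jaw -166.76 x [-0. -0. -1.] q [-0.358  0.395 -0.152  0.    -1.024  0.589] F [-0.5  0.9 -0.2] w 87.2
78 [227.6 229.5] [286.9 177. ]
84 [227.1 231.1] [287.8 176.1]
90 [226.9 232.7] [288.5 175.2]
```

View pics/kC.png

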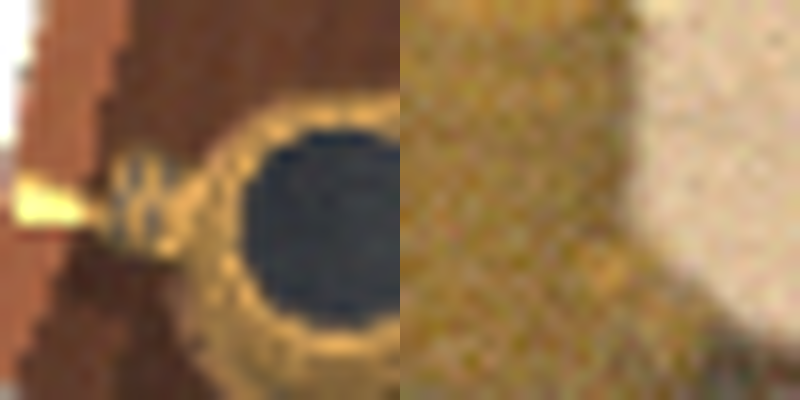

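View pics/top6.png

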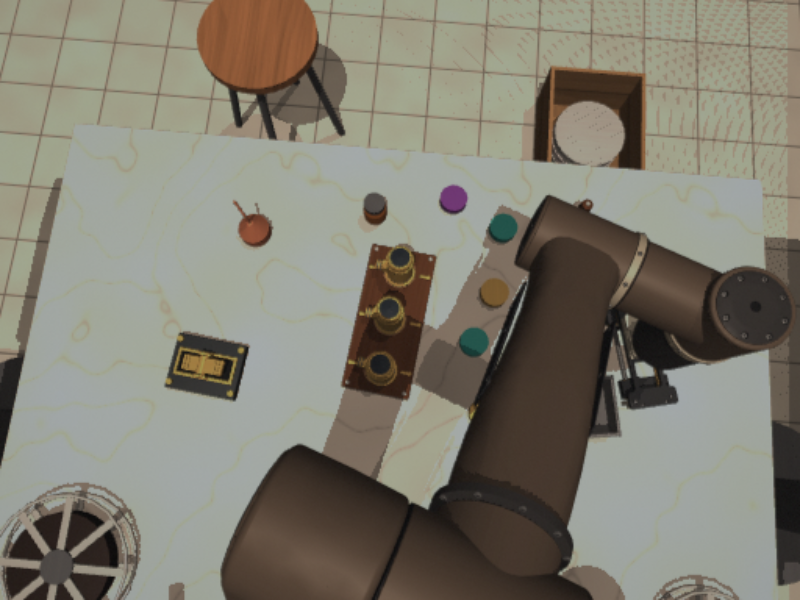

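Call:
apply_moves(
  commands=[
    {"dx": -6,"dy": 40,"dz": 12,"spin": 10,"hand": 0},
    {"dx": -6,"dy": 50,"dz": 0,"spin": 10,"hand": 0},
    {"dx": -6,"dy": 50,"dz": 0,"spin": 10,"hand": 0},
    {"dx": -6,"dy": 50,"dz": 0,"spin": 2,"hand": 0},
    {"dx": -6,"dy": 50,"dz": 0,"spin": 0,"hand": 0},
  ],
)

```text
t: 27.12
eef_pos: [0.4884, -0.1555, 0.3263]
ee_rot: [-2.193, 1.57, 0.171]
force: [1.1, 0.0, 0.5]
width: 0.0877
```

Call:
apply_moves(
  commands=[
    {"dx": -6,"dy": 50,"dz": 0,"spin": 0,"hand": 0},
    {"dx": -6,"dy": 50,"dz": 0,"spin": 0,"hand": 0},
    {"dx": -6,"dy": 50,"dz": 0,"spin": 0,"hand": 0},
    {"dx": -5,"dy": 39,"dz": 0,"spin": 0,"hand": 0},
    {"dx": 0,"dy": 0,"dz": 0,"spin": 0,"hand": 0},
  ],
)

```text
t: 27.75
eef_pos: [0.4654, 0.0335, 0.3264]
ee_rot: [-1.753, 1.569, 0.614]
force: [0.5, -0.0, 0.1]
width: 0.0875
```

```bash
python3 st.py
```

```text
t 27.75 pos [465.4  33.5 326.4] jaw -134.38 x [ 0.001  0.001 -1.   ] q [ 0.495  0.083 -0.544 -0.    -0.942  0.301] F [ 0.5 -0.   0.1] w 87.5
```

Call:
apply_moves(
  commands=[
    {"dx": 1,"dy": -4,"dz": 0,"spin": 0,"hand": 0},
    {"dx": 0,"dy": 0,"dz": -30,"spin": 0,"hand": 0},
    {"dx": 0,"dy": 0,"dz": -30,"spin": 0,"hand": 0},
    {"dx": 0,"dy": 0,"dz": -14,"spin": 0,"hand": 0},
    {"dx": 0,"dy": 0,"dz": 0,"spin": 0,"hand": 0},
  ],
)

```text
t: 28.38
eef_pos: [0.4676, 0.0265, 0.2511]
ee_rot: [1.322, 1.569, -2.599]
force: [-0.6, 0.2, 0.7]
width: 0.0876
```

Call:
apply_moves(
  commands=[
    {"dx": 0,"dy": 0,"dz": 0,"spin": 0,"hand": 0.5},
    {"dx": 0,"dy": 0,"dz": 0,"spin": 0,"hand": 1},
    {"dx": 0,"dy": 0,"dz": 0,"spin": 0,"hand": 1},
    {"dx": 0,"dy": 0,"dz": 0,"spin": 0,"hand": 1},
    {"dx": 0,"dy": 0,"dz": 0,"spin": 0,"hand": 1},
  ],
  grip_force=25,
)

```text
t: 29.0
eef_pos: [0.468, 0.0274, 0.252]
ee_rot: [-1.993, 1.57, 0.369]
force: [0.4, 1.1, 2.5]
width: 0.0514
```

```bash
python3 st.py
```

```text
t 29.0 pos [468.   27.4 252. ] jaw -134.64 x [ 0.001  0.    -1.   ] q [ 0.48   0.185 -0.633  0.    -0.752  0.312] F [0.4 1.1 2.5] w 51.4
```

Call:
apply_moves(
  commands=[
    {"dx": 0,"dy": 0,"dz": 6,"spin": 0,"hand": 1},
    {"dx": 3,"dy": 1,"dz": 0,"spin": 5,"hand": 1},
    {"dx": 2.5,"dy": 2,"dz": 0,"spin": 0,"hand": 1},
    {"dx": 0,"dy": 0,"dz": 0,"spin": 0,"hand": 1},
    {"dx": 0,"dy": 0,"dz": 0,"spin": 0,"hand": 1},
  ],
)

```text
t: 29.62
eef_pos: [0.4731, 0.0302, 0.2574]
ee_rot: [1.014, 1.57, -2.821]
force: [0.8, 0.1, -5.6]
width: 0.0515
```

Call:
apply_moves(
  commands=[
    {"dx": 0,"dy": 0,"dz": -3,"spin": 0,"hand": 1},
    {"dx": 0,"dy": 0,"dz": -2,"spin": 0,"hand": 1},
    {"dx": 0,"dy": 0,"dz": -0.5,"spin": 0,"hand": 1},
    {"dx": 0,"dy": 0,"dz": 0,"spin": 0,"hand": 1},
    {"dx": 0,"dy": 0,"dz": 0,"spin": 0,"hand": 1},
  ],
)

```text
t: 30.25
eef_pos: [0.4733, 0.0303, 0.2522]
ee_rot: [-2.018, 1.571, 0.431]
force: [0.2, 0.2, -5.2]
width: 0.0518
```

```bash
python3 st.py
```

```text
t 30.25 pos [473.3  30.3 252.2] jaw -129.65 x [ 0.  0. -1.] q [ 0.48   0.193 -0.621  0.    -0.757  0.399] F [ 0.2  0.2 -5.2] w 51.8
```

Call:
apply_moves(
  commands=[
    {"dx": 0,"dy": 0,"dz": -0.5,"spin": 0,"hand": 1},
    {"dx": 0,"dy": 0,"dz": -0.5,"spin": 0,"hand": 1},
    {"dx": 0,"dy": 0,"dz": 0,"spin": 0,"hand": 1},
    {"dx": 0,"dy": 0,"dz": 0,"spin": 0,"hand": 1},
    {"dx": 0,"dy": 0,"dz": 0,"spin": 0,"hand": 1},
  ],
)

```text
t: 30.88
eef_pos: [0.4734, 0.0303, 0.2519]
ee_rot: [-2.427, 1.57, 0.023]
force: [-3.9, 1.2, 5.0]
width: 0.0515
```

Call:
apply_moves(
  commands=[
    {"dx": 0,"dy": 0,"dz": 0,"spin": 0,"hand": 0.6},
    {"dx": 0,"dy": 0,"dz": 0,"spin": 0,"hand": 0},
    {"dx": 0,"dy": 0,"dz": 0,"spin": 0,"hand": 0},
    {"dx": 0,"dy": 0,"dz": 20,"spin": 0,"hand": 0},
    {"dx": 0,"dy": 0,"dz": 52,"spin": 0,"hand": 0},
  ],
)

```text
t: 31.5
eef_pos: [0.4728, 0.03, 0.3221]
ee_rot: [1.126, 1.566, -2.708]
force: [1.6, 0.3, 0.3]
width: 0.0846
```

Call:
apply_moves(
  commands=[
    {"dx": 0,"dy": -50,"dz": 0,"spin": 0,"hand": 0},
    {"dx": 10,"dy": -60,"dz": 0,"spin": 0,"hand": 0},
    {"dx": 10,"dy": -60,"dz": 0,"spin": 0,"hand": 0},
    {"dx": 10,"dy": -60,"dz": 0,"spin": 0,"hand": 0},
    {"dx": 10,"dy": -60,"dz": 0,"spin": 0,"hand": 0},
  ],
)

```text
t: 32.12
eef_pos: [0.5136, -0.2618, 0.3234]
ee_rot: [-2.776, 1.57, -0.326]
force: [0.9, 1.4, 0.4]
width: 0.0878
```

Call:
apply_moves(
  commands=[
    {"dx": 10,"dy": -60,"dz": 0,"spin": 0,"hand": 0},
    {"dx": 0,"dy": -60,"dz": 0,"spin": 0,"hand": 0},
    {"dx": 0,"dy": 0,"dz": 0,"spin": 0,"hand": 0},
    {"dx": 0,"dy": 0,"dz": 0,"spin": 0,"hand": 0},
    {"dx": 0,"dy": 0,"dz": 0,"spin": 0,"hand": 0},
  ],
)

```text
t: 32.75
eef_pos: [0.5235, -0.3788, 0.3233]
ee_rot: [-2.336, 1.571, 0.114]
force: [0.1, -1.2, 0.1]
width: 0.0876
```

```bash
python3 st.py; cat > chk.py <<'E'
from m import *
import sys
tag=sys.argv[1]
t=viewer.grab_frame('top'); s=viewer.grab_frame('scene')
for n,i in(('top',t),('scene',s)): cv2.imwrite(f'pics/raw_{n}{tag}.png',i[:,:,::-1])
k=13;w=30
def cr(im,o):
    c=np.clip(im[o[1]:o[1]+w,o[0]:o[0]+w].astype(float)*2,0,255).astype(np.uint8); return cv2.resize(np.ascontiguousarray(c[:,:,::-1]),(w*k,w*k),interpolation=cv2.INTER_CUBIC)
cv2.imwrite(f'pics/k{tag}.png',np.hstack([cr(t,(222,219)),cr(s,(262,150))]))
for nm,p in(('C',(.472,.0313)),('B',(.5714,.021)),('A',(.6704,.0102))):
    n='top';im=t;q=proj(n,[*p,.126]); x,y=np.round(q).astype(int)
    W=im[y-9:y+10,x-9:x+10].astype(int); m=((W[:,:,2]>W[:,:,0]-3)&(W.sum(2)<190)).astype(np.uint8)
    N,l,st,c=cv2.connectedComponentsWithStats(m)
    if N>1:
        i=1+np.argmax(st[1:,4]); o=c[i]+[x-9,y-9]; print(nm,'pred',q.round(2),'obs',o.round(2),st[i],'-> xy',onz(n,*o,.126)[:2].round(4))
E
python3 chk.py 7
```

```text
t 32.75 pos [ 523.5 -378.8  323.3] jaw -129.59 x [ 0.  0. -1.] q [-0.325  0.371 -0.164 -0.    -1.036  1.205] F [ 0.1 -1.2  0.1] w 87.6
C pred [241.9 231.1] obs [242.25 230.75] [  4   3  12  12 111] -> xy [0.4731 0.0304]
B pred [248.69 197.1 ] obs [248.86 196.83] [  4   4  11  11 101] -> xy [0.5722 0.0206]
A pred [255.38 164.47] obs [255.74 164.02] [  4   4  12  11 100] -> xy [0.6718 0.0093]
```

View pics/k7.png

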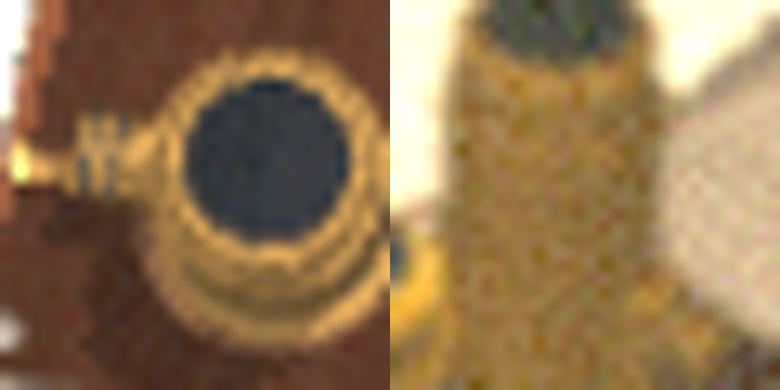

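```bash
cat > caps.py <<'E'
from m import *
import sys
for n in('top','scene'):
    im=viewer.grab_frame(n); cv2.imwrite(f'pics/{sys.argv[1]}_{n}.png',cv2.resize(im[:,:,::-1],(800,600)))
    for c,st in blobs(n,im,(19 if n=='top' else 14,90,70),(32 if n=='top' else 26,255,255),40):
        p=onz(n,*c,.022)
        if p[1]<-.08 and .35<p[0]<.85 and p[1]>-.6: print(n,c.round(1),st[2:],p.round(4))
E
python3 caps.py c8
```

```text
scene [224.4 149.9] [ 17  16 205] [ 0.4131 -0.1733  0.022 ]
scene [162.8 171.5] [ 18  17 242] [ 0.5972 -0.2937  0.022 ]
scene [183.5 193.7] [ 19  17 266] [ 0.6562 -0.1808  0.022 ]
```

View pics/c8_scene.png

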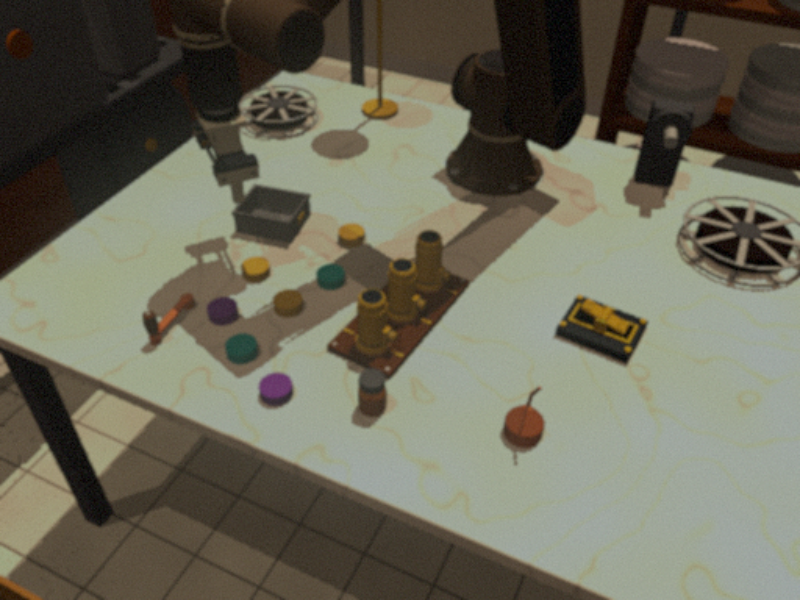

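Call:
apply_moves(
  commands=[
    {"dx": 33,"dy": 40,"dz": -20,"spin": 0,"hand": 0},
    {"dx": 32,"dy": 40,"dz": -30,"spin": 0,"hand": 0},
    {"dx": 0,"dy": 0,"dz": -30,"spin": 0,"hand": 0},
    {"dx": 0,"dy": 0,"dz": 0,"spin": 0,"hand": 0},
    {"dx": 0,"dy": 0,"dz": 0,"spin": 0,"hand": 0},
  ],
)

```text
t: 33.58
eef_pos: [0.5886, -0.3, 0.2444]
ee_rot: [-3.028, 1.57, -0.578]
force: [0.3, -0.3, 0.4]
width: 0.0874
```

```bash
python3 st.py; python3 - <<'E'
from m import *
s=viewer.grab_frame('scene'); s=np.clip(s.astype(float)*1.7,0,255).astype(np.uint8); crop('s',s,130,120,220,210,7,'pics/q1.png')
for a in range(0,360,60): print(((proj('scene',[.589+.0285*np.cos(np.radians(a)),-.2985+.0285*np.sin(np.radians(a)),.022])-[130,120]+.5)*7).round(),end=' ')
E
```

```text
t 33.58 pos [ 588.6 -300.   244.4] jaw -129.63 x [ 0.001 -0.001 -1.   ] q [-1.770e-01  4.680e-01 -2.120e-01  1.000e-03 -8.900e-01  1.055e+00] F [ 0.3 -0.3  0.4] w 87.4
[198. 387.] [263. 385.] [298. 348.] [269. 315.] [206. 318.] [171. 353.]
```

View pics/q1.png

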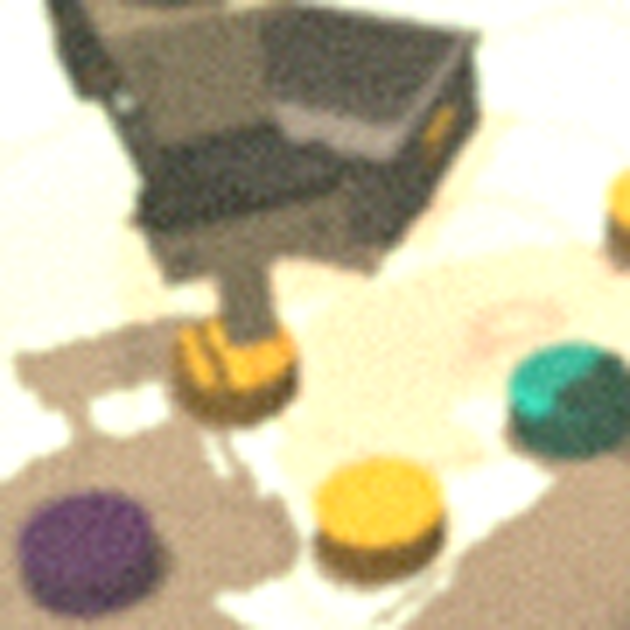

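Call:
apply_moves(
  commands=[
    {"dx": 0.5,"dy": 1,"dz": -30,"spin": 0,"hand": 0},
    {"dx": 0,"dy": 0,"dz": -25,"spin": 0,"hand": 0},
    {"dx": 0,"dy": 0,"dz": -7,"spin": 0,"hand": 0},
    {"dx": 0,"dy": 0,"dz": 0,"spin": 0,"hand": 0.5},
    {"dx": 0,"dy": 0,"dz": 0,"spin": 0,"hand": 1},
  ],
  grip_force=8,
)

```text
t: 34.25
eef_pos: [0.5893, -0.2991, 0.1827]
ee_rot: [-2.738, 1.569, -0.288]
force: [0.1, 0.8, 0.2]
width: 0.0728
```

Call:
apply_moves(
  commands=[
    {"dx": 0,"dy": 0,"dz": 0,"spin": 0,"hand": 1},
    {"dx": 0,"dy": 0,"dz": 0,"spin": 0,"hand": 1},
    {"dx": 0,"dy": 0,"dz": 0,"spin": 0,"hand": 1},
    {"dx": 0,"dy": 0,"dz": 0,"spin": 0,"hand": 0.2},
    {"dx": 0,"dy": 0,"dz": 0,"spin": 0,"hand": 0},
  ],
)

```text
t: 34.88
eef_pos: [0.5887, -0.2986, 0.1809]
ee_rot: [0.143, 1.57, 2.592]
force: [0.6, -1.0, 0.1]
width: 0.0735
```

Call:
apply_moves(
  commands=[
    {"dx": 0,"dy": 0,"dz": 0,"spin": -10,"hand": 0},
    {"dx": 0,"dy": 0,"dz": 0,"spin": -10,"hand": 0},
    {"dx": 0,"dy": 0,"dz": 0,"spin": -10,"hand": 0},
    {"dx": 0,"dy": 0,"dz": 0,"spin": -10,"hand": 0},
    {"dx": 0,"dy": 0,"dz": 0,"spin": -10,"hand": 0},
  ],
)

```text
t: 35.5
eef_pos: [0.5887, -0.2987, 0.1808]
ee_rot: [1.295, 1.57, 2.866]
force: [0.1, -0.7, -0.8]
width: 0.0876
```

Call:
apply_moves(
  commands=[
    {"dx": 0,"dy": 0,"dz": 0,"spin": -10,"hand": 0},
    {"dx": 0,"dy": 0,"dz": 0,"spin": -10,"hand": 0},
    {"dx": 0,"dy": 0,"dz": 0,"spin": -10,"hand": 0},
    {"dx": 0,"dy": 0,"dz": 0,"spin": -10,"hand": 0},
    {"dx": 0,"dy": 0,"dz": 0,"spin": 0,"hand": 0.6},
  ],
)

```text
t: 36.12
eef_pos: [0.5887, -0.2987, 0.1808]
ee_rot: [1.955, 1.57, 2.834]
force: [0.3, 0.4, -0.2]
width: 0.0822
```

Call:
apply_moves(
  commands=[
    {"dx": 0,"dy": 0,"dz": 0,"spin": 0,"hand": 1},
    {"dx": 0,"dy": 0,"dz": 0,"spin": 0,"hand": 1},
    {"dx": 0,"dy": 0,"dz": 0,"spin": 0,"hand": 1},
    {"dx": 0,"dy": 0,"dz": 0,"spin": 0,"hand": 1},
    {"dx": 0,"dy": 0,"dz": 0,"spin": 0,"hand": 1},
  ],
  grip_force=15,
)

```text
t: 36.75
eef_pos: [0.5888, -0.2987, 0.1811]
ee_rot: [1.939, 1.571, 2.818]
force: [-0.6, 0.3, -1.1]
width: 0.0574
```

```bash
python3 st.py
```

```text
t 36.75 pos [ 588.8 -298.7  181.1] jaw 140.36 x [-0.  0. -1.] q [-0.175  0.541 -0.262 -0.    -0.768 -0.517] F [-0.6  0.3 -1.1] w 57.4
```

Call:
apply_moves(
  commands=[
    {"dx": 0,"dy": 0,"dz": 40,"spin": 0,"hand": 1},
    {"dx": 0,"dy": 0,"dz": 50,"spin": 0,"hand": 1},
    {"dx": 0,"dy": 10,"dz": 50,"spin": 0,"hand": 1},
    {"dx": 12,"dy": 45,"dz": 10,"spin": 0,"hand": 1},
    {"dx": 14,"dy": 50,"dz": 0,"spin": 0,"hand": 1},
  ],
)

```text
t: 37.38
eef_pos: [0.6149, -0.1932, 0.333]
ee_rot: [-0.898, 1.568, -0.021]
force: [0.6, 0.8, -2.2]
width: 0.0576
```

Call:
apply_moves(
  commands=[
    {"dx": 14,"dy": 50,"dz": 0,"spin": 0,"hand": 1},
    {"dx": 14,"dy": 50,"dz": 0,"spin": 0,"hand": 1},
    {"dx": 14,"dy": 50,"dz": 0,"spin": 0,"hand": 1},
    {"dx": 14,"dy": 50,"dz": 0,"spin": 0,"hand": 1},
    {"dx": 0,"dy": 3,"dz": 0,"spin": 0,"hand": 1},
  ],
)

```text
t: 38.0
eef_pos: [0.6714, 0.0126, 0.3307]
ee_rot: [0.687, 1.571, 1.57]
force: [-1.3, -0.3, -0.9]
width: 0.0573
```

Call:
apply_moves(
  commands=[
    {"dx": 0,"dy": 0,"dz": 0,"spin": 0,"hand": 1},
    {"dx": 0,"dy": 0,"dz": 0,"spin": 0,"hand": 1},
    {"dx": 0,"dy": 0,"dz": 0,"spin": 0,"hand": 1},
    {"dx": 0,"dy": 0,"dz": 0,"spin": 0,"hand": 1},
    {"dx": 0,"dy": 0,"dz": 0,"spin": 0,"hand": 1},
  ],
)

```text
t: 38.62
eef_pos: [0.6708, 0.0088, 0.3312]
ee_rot: [-0.65, 1.571, 0.228]
force: [0.5, -0.0, -1.7]
width: 0.0575
```

```bash
python3 st.py
```

```text
t 38.62 pos [670.8   8.8 331.2] jaw 140.32 x [ 0.  0. -1.] q [ 0.303  0.402 -0.096  0.    -1.073 -0.996] F [ 0.5 -0.  -1.7] w 57.5
```

Call:
apply_moves(
  commands=[
    {"dx": 0,"dy": 1,"dz": -15,"spin": 0,"hand": 1},
    {"dx": 0,"dy": 0,"dz": -5,"spin": 0,"hand": 1},
    {"dx": 0,"dy": 0,"dz": -3,"spin": 0,"hand": 1},
    {"dx": 0,"dy": 0,"dz": -3,"spin": 0,"hand": 1},
    {"dx": 0,"dy": 0,"dz": 0,"spin": 0,"hand": 1},
  ],
)

```text
t: 39.25
eef_pos: [0.6708, 0.0103, 0.305]
ee_rot: [2.509, 1.571, -2.896]
force: [0.8, -0.5, -0.4]
width: 0.0571
```

Call:
apply_moves(
  commands=[
    {"dx": 0,"dy": 0,"dz": -2,"spin": 0,"hand": 1},
    {"dx": 0,"dy": 0,"dz": -2,"spin": 0,"hand": 1},
    {"dx": 0,"dy": 0,"dz": 0,"spin": 0,"hand": 1},
    {"dx": 0,"dy": 0,"dz": 0,"spin": 0,"hand": 1},
    {"dx": 0,"dy": 0,"dz": 0,"spin": 0,"hand": 1},
  ],
)

```text
t: 39.88
eef_pos: [0.6708, 0.0103, 0.3012]
ee_rot: [-0.813, 1.571, 0.066]
force: [-0.2, 0.1, -1.6]
width: 0.0573
```

Call:
apply_moves(
  commands=[
    {"dx": 0,"dy": 0,"dz": -2,"spin": 0,"hand": 1},
    {"dx": 0,"dy": 0,"dz": -2,"spin": 0,"hand": 1},
    {"dx": 0,"dy": 0,"dz": -1,"spin": 0,"hand": 1},
    {"dx": 0,"dy": 0,"dz": 0,"spin": 0,"hand": 1},
    {"dx": 0,"dy": 0,"dz": 0,"spin": 0,"hand": 1},
  ],
)

```text
t: 40.5
eef_pos: [0.6708, 0.0103, 0.2962]
ee_rot: [3.132, 1.571, -2.273]
force: [-1.4, -0.4, 0.1]
width: 0.0575
```

Call:
apply_moves(
  commands=[
    {"dx": 0,"dy": 0,"dz": -2,"spin": 0,"hand": 1},
    {"dx": 0,"dy": 0,"dz": -2,"spin": 0,"hand": 1},
    {"dx": 0,"dy": 0,"dz": 0,"spin": 0,"hand": 1},
    {"dx": 0,"dy": 0,"dz": 0,"spin": 0,"hand": 1},
    {"dx": 0,"dy": 0,"dz": 0,"spin": 0,"hand": 1},
  ],
)

```text
t: 41.12
eef_pos: [0.6709, 0.0102, 0.2923]
ee_rot: [-1.158, 1.57, -0.279]
force: [-0.9, -0.9, 1.3]
width: 0.0576
```

Call:
apply_moves(
  commands=[
    {"dx": 0,"dy": 0,"dz": 0,"spin": 0,"hand": 0.5},
    {"dx": 0,"dy": 0,"dz": 0,"spin": 0,"hand": 0.2},
    {"dx": 0,"dy": 0,"dz": 20,"spin": 0,"hand": 0.2},
    {"dx": 0,"dy": 0,"dz": 15,"spin": 0,"hand": 0.5},
    {"dx": 0,"dy": 0,"dz": 0,"spin": 0,"hand": 1},
  ],
)

```text
t: 41.75
eef_pos: [0.6712, 0.0105, 0.3286]
ee_rot: [-0.604, 1.568, 0.275]
force: [-0.6, 0.2, -0.5]
width: 0.0556
```

Call:
apply_moves(
  commands=[
    {"dx": 0,"dy": 0,"dz": 0,"spin": 0,"hand": 1},
    {"dx": 0,"dy": 0,"dz": 0,"spin": 0,"hand": 1},
    {"dx": 0,"dy": 0,"dz": 0,"spin": 0,"hand": 1},
    {"dx": 0,"dy": 0,"dz": -5,"spin": 0,"hand": 1},
    {"dx": 0,"dy": 0,"dz": -5,"spin": 0,"hand": 1},
  ],
)

```text
t: 42.38
eef_pos: [0.6707, 0.0103, 0.3166]
ee_rot: [2.32, 1.57, -3.084]
force: [-0.2, -0.2, 0.4]
width: 0.0056
```

```bash
python3 st.py; python3 - <<'E'
from m import *
s=viewer.grab_frame('scene'); s=np.clip(s.astype(float)*1.8,0,255).astype(np.uint8); crop('s',s,205,160,275,215,10,'pics/capA.png')
E
```

```text
t 42.38 pos [670.7  10.3 316.6] jaw 140.34 x [-0. -0. -1.] q [ 0.305  0.414 -0.112 -0.    -1.045 -0.997] F [-0.2 -0.2  0.4] w 5.6
```

View pics/capA.png

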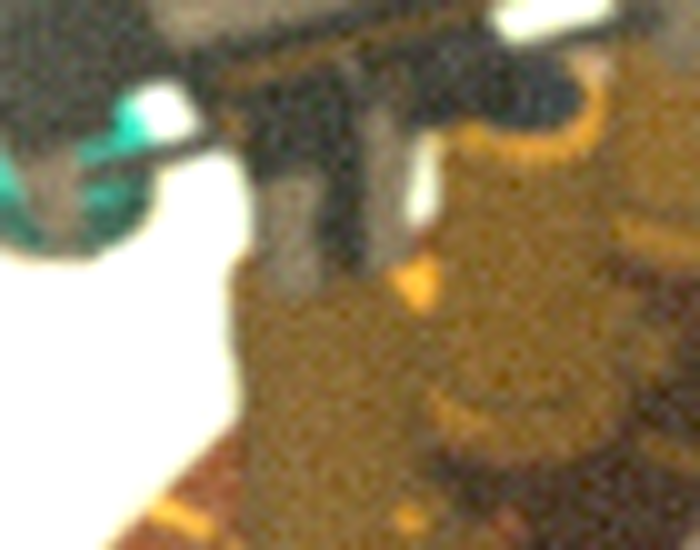

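Call:
apply_moves(
  commands=[
    {"dx": 0,"dy": 0,"dz": -2,"spin": 0,"hand": 1},
    {"dx": 0,"dy": 0,"dz": -2,"spin": 0,"hand": 1},
    {"dx": 0,"dy": 0,"dz": -1,"spin": 0,"hand": 1},
    {"dx": 0,"dy": 0,"dz": -1,"spin": 0,"hand": 1},
    {"dx": 0,"dy": 0,"dz": 0,"spin": 0,"hand": 1},
  ],
)

```text
t: 43.05
eef_pos: [0.6708, 0.0103, 0.3116]
ee_rot: [-0.854, 1.57, 0.025]
force: [-1.4, 0.7, 3.2]
width: 0.0007
```

Call:
apply_moves(
  commands=[
    {"dx": 0,"dy": 0,"dz": -1,"spin": 0,"hand": 1},
    {"dx": 0,"dy": 0,"dz": 0,"spin": 0,"hand": 1},
    {"dx": 0,"dy": 0,"dz": -1,"spin": 0,"hand": 1},
    {"dx": 0,"dy": 0,"dz": 0,"spin": 0,"hand": 1},
    {"dx": 0,"dy": 0,"dz": 0,"spin": 0,"hand": 1},
  ],
)

```text
t: 43.68
eef_pos: [0.671, 0.0103, 0.3102]
ee_rot: [-0.81, 1.569, 0.069]
force: [-1.3, -0.2, 6.5]
width: 0.0002
```

Call:
apply_moves(
  commands=[
    {"dx": 0,"dy": 0,"dz": -1,"spin": 0,"hand": 1},
    {"dx": 0,"dy": 0,"dz": 0,"spin": 0,"hand": 1},
    {"dx": 0,"dy": 0,"dz": -1,"spin": 0,"hand": 1},
    {"dx": 0,"dy": 0,"dz": 0,"spin": 0,"hand": 1},
    {"dx": 0,"dy": 0,"dz": 0,"spin": 0,"hand": 1},
  ],
)

```text
t: 44.3
eef_pos: [0.671, 0.0103, 0.3084]
ee_rot: [-0.819, 1.569, 0.06]
force: [-2.4, 1.0, 7.9]
width: 0.0004
```

Call:
apply_moves(
  commands=[
    {"dx": 0,"dy": 0,"dz": -1,"spin": 0,"hand": 1},
    {"dx": 0,"dy": 0,"dz": 0,"spin": 0,"hand": 1},
    {"dx": 0,"dy": 0,"dz": -1,"spin": 0,"hand": 1},
    {"dx": 0,"dy": 0,"dz": 0,"spin": 0,"hand": 1},
    {"dx": 0,"dy": 0,"dz": 0,"spin": 0,"hand": 1},
  ],
)

```text
t: 44.92
eef_pos: [0.6713, 0.0103, 0.3085]
ee_rot: [-0.913, 1.567, -0.033]
force: [-6.0, 0.8, 17.6]
width: 0.0003
```

Call:
apply_moves(
  commands=[
    {"dx": 0,"dy": 0,"dz": 25,"spin": 0,"hand": 1},
    {"dx": -5,"dy": -40,"dz": 0,"spin": 0,"hand": 0.5},
    {"dx": -7,"dy": -50,"dz": 0,"spin": 0,"hand": 0},
    {"dx": -7,"dy": -50,"dz": 0,"spin": 0,"hand": 0},
    {"dx": -6,"dy": -50,"dz": 0,"spin": 0,"hand": 0},
  ],
)

```text
t: 45.55
eef_pos: [0.6454, -0.1811, 0.33]
ee_rot: [-0.085, 1.571, 0.794]
force: [0.0, -0.2, -0.4]
width: 0.0351
```

Call:
apply_moves(
  commands=[
    {"dx": 0,"dy": -6,"dz": -40,"spin": 0,"hand": 0},
    {"dx": 0,"dy": 0,"dz": -20,"spin": 0,"hand": 0},
    {"dx": 0,"dy": 0,"dz": 0,"spin": 0,"hand": 0},
    {"dx": 0,"dy": 0,"dz": 0,"spin": 0,"hand": 0},
    {"dx": 0,"dy": 0,"dz": 0,"spin": 0,"hand": 0},
  ],
)

```text
t: 46.18
eef_pos: [0.6463, -0.1855, 0.2715]
ee_rot: [-0.969, 1.569, -0.089]
force: [0.0, 0.4, -0.4]
width: 0.084
```

```bash
python3 st.py; python3 - <<'E'
from m import *
s=viewer.grab_frame('scene');cv2.imwrite('pics/raw_scene9.png',s[:,:,::-1]); s=np.clip(s.astype(float)*1.7,0,255).astype(np.uint8); crop('s',s,140,130,280,230,5.7,'pics/p1.png')
for a in range(0,360,60): print(((proj('scene',[.646+.0285*np.cos(np.radians(a)),-.186+.0285*np.sin(np.radians(a)),.022])-[140,130]+.5)*5.7).round(),end=' ')
for nm,z in (('home',.130),('perch',.135)):
  for a in range(0,360,60): print(nm,((proj('scene',[.671+.0285*np.cos(np.radians(a)),.010+.0285*np.sin(np.radians(a)),z])-[140,130]+.5)*5.7).round(),end=' ')
E
```

```text
t 46.17 pos [ 646.3 -185.5  271.5] jaw 140.38 x [ 0.002 -0.    -1.   ] q [ 0.01   0.457 -0.158  0.    -0.954 -0.701] F [ 0.   0.4 -0.4] w 84.0
[224. 384.] [279. 382.] [307. 349.] [281. 319.] [227. 321.] [198. 354.] home [532. 374.] home [594. 371.] home [621. 334.] home [588. 301.] home [528. 304.] home [500. 340.] perch [532. 366.] perch [594. 363.] perch [621. 327.] perch [588. 293.] perch [528. 296.] perch [499. 332.]
```

View pics/p1.png

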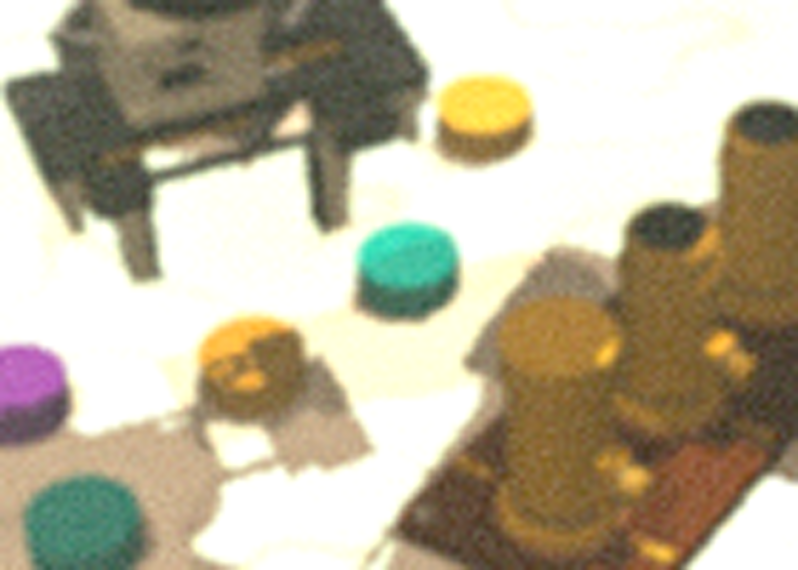

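Call:
apply_moves(
  commands=[
    {"dx": 0,"dy": 0,"dz": -45,"spin": 0,"hand": 0},
    {"dx": 0,"dy": 0,"dz": -35,"spin": 0,"hand": 0},
    {"dx": 0,"dy": 0,"dz": -10,"spin": 0,"hand": 0},
    {"dx": 0,"dy": 0,"dz": 0,"spin": 0,"hand": 0.5},
    {"dx": 0,"dy": 0,"dz": 0,"spin": 0,"hand": 1},
  ],
  grip_force=8,
)

```text
t: 46.85
eef_pos: [0.6465, -0.1857, 0.1817]
ee_rot: [-0.969, 1.568, -0.09]
force: [0.1, -0.3, -0.1]
width: 0.073
```

Call:
apply_moves(
  commands=[
    {"dx": 0,"dy": 0,"dz": 0,"spin": 0,"hand": 1},
    {"dx": 0,"dy": 0,"dz": 0,"spin": 0,"hand": 1},
    {"dx": 0,"dy": 0,"dz": 0,"spin": 0,"hand": 1},
    {"dx": 0,"dy": 0,"dz": 0,"spin": 0,"hand": 0.2},
    {"dx": 0,"dy": 0,"dz": 0,"spin": 0,"hand": 0},
  ],
)

```text
t: 47.48
eef_pos: [0.6457, -0.1857, 0.1799]
ee_rot: [2.055, 1.57, 2.934]
force: [-0.5, -0.0, -0.3]
width: 0.0731
```

Call:
apply_moves(
  commands=[
    {"dx": 0,"dy": 0,"dz": 0,"spin": 10,"hand": 0},
    {"dx": 0,"dy": 0,"dz": 0,"spin": 10,"hand": 0},
    {"dx": 0,"dy": 0,"dz": 0,"spin": 10,"hand": 0},
    {"dx": 0,"dy": 0,"dz": 0,"spin": 10,"hand": 0},
    {"dx": 0,"dy": 0,"dz": 0,"spin": 10,"hand": 0},
  ],
)

```text
t: 48.1
eef_pos: [0.6457, -0.1858, 0.1798]
ee_rot: [1.322, 1.57, 3.079]
force: [0.1, -0.1, -0.1]
width: 0.0875
```

Call:
apply_moves(
  commands=[
    {"dx": 0,"dy": 0,"dz": 0,"spin": 10,"hand": 0},
    {"dx": 0,"dy": 0,"dz": 0,"spin": 10,"hand": 0},
    {"dx": 0,"dy": 0,"dz": 0,"spin": 10,"hand": 0},
    {"dx": 0,"dy": 0,"dz": 0,"spin": 10,"hand": 0},
    {"dx": 0,"dy": 0,"dz": 0,"spin": 0,"hand": 0.6},
  ],
)

```text
t: 48.72
eef_pos: [0.6457, -0.1857, 0.1799]
ee_rot: [0.675, 1.57, 3.124]
force: [1.0, 0.8, 0.2]
width: 0.0823
```

Call:
apply_moves(
  commands=[
    {"dx": 0,"dy": 0,"dz": 0,"spin": 0,"hand": 1},
    {"dx": 0,"dy": 0,"dz": 0,"spin": 0,"hand": 1},
    {"dx": 0,"dy": 0,"dz": 0,"spin": 0,"hand": 1},
    {"dx": 0,"dy": 0,"dz": 0,"spin": 0,"hand": 1},
    {"dx": 0,"dy": 0,"dz": 0,"spin": 0,"hand": 1},
  ],
  grip_force=15,
)

```text
t: 49.35
eef_pos: [0.6458, -0.1857, 0.1801]
ee_rot: [0.634, 1.571, 3.083]
force: [-0.7, -0.1, -0.7]
width: 0.0584
```

```bash
python3 st.py
```

```text
t 49.35 pos [ 645.8 -185.7  180.1] jaw -129.67 x [-0.  0. -1.] q [ 0.009  0.557 -0.234 -0.    -0.78   0.869] F [-0.7 -0.1 -0.7] w 58.4
```

Call:
apply_moves(
  commands=[
    {"dx": 0,"dy": 0,"dz": 45,"spin": 0,"hand": 1},
    {"dx": 0,"dy": 0,"dz": 55,"spin": 0,"hand": 1},
    {"dx": 0,"dy": 0,"dz": 50,"spin": 0,"hand": 1},
    {"dx": -14,"dy": 40,"dz": 0,"spin": 0,"hand": 1},
    {"dx": -18,"dy": 50,"dz": 0,"spin": 0,"hand": 1},
  ],
)

```text
t: 49.98
eef_pos: [0.6134, -0.0955, 0.3307]
ee_rot: [-2.133, 1.569, 0.314]
force: [0.4, 0.6, -0.9]
width: 0.0589
```

Call:
apply_moves(
  commands=[
    {"dx": -18,"dy": 50,"dz": 0,"spin": 0,"hand": 1},
    {"dx": -17,"dy": 47,"dz": 0,"spin": 0,"hand": 1},
    {"dx": -7,"dy": 19,"dz": 0,"spin": 0,"hand": 1},
    {"dx": 0,"dy": 0,"dz": 0,"spin": 0,"hand": 1},
    {"dx": 0,"dy": 0,"dz": 0,"spin": 0,"hand": 1},
  ],
)

```text
t: 50.6
eef_pos: [0.5721, 0.0197, 0.3301]
ee_rot: [1.749, 1.571, -2.085]
force: [0.0, -0.0, -1.1]
width: 0.0586
```

Call:
apply_moves(
  commands=[
    {"dx": 0,"dy": 0,"dz": 0,"spin": 0,"hand": 1},
    {"dx": 0,"dy": 0,"dz": 0,"spin": 0,"hand": 1},
    {"dx": 0,"dy": 0,"dz": 0,"spin": 0,"hand": 1},
    {"dx": 0,"dy": 0,"dz": 0,"spin": 0,"hand": 1},
    {"dx": 0,"dy": 0,"dz": 0,"spin": 0,"hand": 1},
  ],
)

```text
t: 51.22
eef_pos: [0.5718, 0.0202, 0.3301]
ee_rot: [0.68, 1.571, 3.129]
force: [0.1, -0.1, -1.1]
width: 0.0583
```

```bash
python3 st.py
```

```text
t 51.23 pos [571.8  20.2 330.1] jaw -129.65 x [-0.  0. -1.] q [ 0.377  0.251 -0.322 -0.    -0.998  0.501] F [ 0.1 -0.1 -1.1] w 58.3
```

Lower onto lens B.

Call:
apply_moves(
  commands=[
    {"dx": -0.3,"dy": 0.8,"dz": -15,"spin": 0,"hand": 1},
    {"dx": 0,"dy": 0,"dz": -6,"spin": 0,"hand": 1},
    {"dx": 0,"dy": 0,"dz": -3,"spin": 0,"hand": 1},
    {"dx": 0,"dy": 0,"dz": -2,"spin": 0,"hand": 1},
    {"dx": 0,"dy": 0,"dz": 0,"spin": 0,"hand": 1},
  ],
)

```text
t: 51.85
eef_pos: [0.5716, 0.0211, 0.3041]
ee_rot: [2.007, 1.571, -1.827]
force: [-0.2, -0.3, -1.0]
width: 0.0582
```

Call:
apply_moves(
  commands=[
    {"dx": 0,"dy": 0,"dz": -2,"spin": 0,"hand": 1},
    {"dx": 0,"dy": 0,"dz": -2,"spin": 0,"hand": 1},
    {"dx": 0,"dy": 0,"dz": 0,"spin": 0,"hand": 1},
    {"dx": 0,"dy": 0,"dz": 0,"spin": 0,"hand": 1},
    {"dx": 0,"dy": 0,"dz": 0,"spin": 0,"hand": 1},
  ],
)

```text
t: 52.48
eef_pos: [0.5715, 0.0211, 0.3002]
ee_rot: [-2.011, 1.571, 0.438]
force: [0.0, 0.9, -1.0]
width: 0.0582
```

Call:
apply_moves(
  commands=[
    {"dx": 0,"dy": 0,"dz": -2,"spin": 0,"hand": 1},
    {"dx": 0,"dy": 0,"dz": -2,"spin": 0,"hand": 1},
    {"dx": 0,"dy": 0,"dz": -2,"spin": 0,"hand": 1},
    {"dx": 0,"dy": 0,"dz": -1,"spin": 0,"hand": 1},
    {"dx": 0,"dy": 0,"dz": 0,"spin": 0,"hand": 1},
  ],
)

```text
t: 53.1
eef_pos: [0.5715, 0.0212, 0.2935]
ee_rot: [-1.914, 1.57, 0.535]
force: [-2.1, 1.6, 3.8]
width: 0.0583
```

Call:
apply_moves(
  commands=[
    {"dx": 0,"dy": 0,"dz": -1,"spin": 0,"hand": 1},
    {"dx": 0,"dy": 0,"dz": -1,"spin": 0,"hand": 1},
    {"dx": 0,"dy": 0,"dz": 0,"spin": 0,"hand": 0.6},
    {"dx": 0,"dy": 0,"dz": 0,"spin": 0,"hand": 0.2},
    {"dx": 0,"dy": 0,"dz": 0,"spin": 0,"hand": 0.2},
  ],
)

```text
t: 53.72
eef_pos: [0.5715, 0.021, 0.291]
ee_rot: [1.795, 1.571, -2.038]
force: [0.2, -0.3, 0.2]
width: 0.0687
```

Call:
apply_moves(
  commands=[
    {"dx": 0,"dy": 0,"dz": 25,"spin": 0,"hand": 0.2},
    {"dx": 0,"dy": 0,"dz": 10,"spin": 0,"hand": 0.5},
    {"dx": 0,"dy": 0,"dz": 0,"spin": 0,"hand": 1},
    {"dx": 0,"dy": 0,"dz": 0,"spin": 0,"hand": 1},
    {"dx": 0,"dy": 0,"dz": 0,"spin": 0,"hand": 1},
  ],
)

```text
t: 54.35
eef_pos: [0.5713, 0.021, 0.3254]
ee_rot: [0.941, 1.57, -2.893]
force: [0.4, 0.2, -1.0]
width: 0.0356
```

```bash
python3 st.py; python3 - <<'E'
from m import *
s=viewer.grab_frame('scene'); s=np.clip(s.astype(float)*1.8,0,255).astype(np.uint8); crop('s',s,220,150,290,205,10,'pics/capB.png')
E
```

```text
t 54.35 pos [571.3  21.  325.4] jaw -129.66 x [-0.001 -0.    -1.   ] q [ 0.379  0.255 -0.328 -0.    -0.988  0.5  ] F [ 0.4  0.2 -1. ] w 35.6
```

View pics/capB.png

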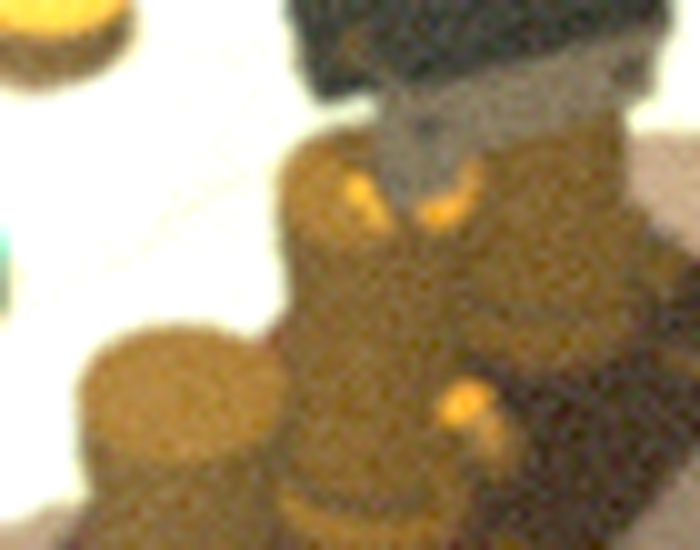

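Cap is on B. Wait for the fingers to shut, then press.

Call:
apply_moves(
  commands=[
    {"dx": 0,"dy": 0,"dz": 0,"spin": 0,"hand": 1},
    {"dx": 0,"dy": 0,"dz": 0,"spin": 0,"hand": 1},
    {"dx": 0,"dy": 0,"dz": 0,"spin": 0,"hand": 1},
    {"dx": 0,"dy": 0,"dz": -5,"spin": 0,"hand": 1},
    {"dx": 0,"dy": 0,"dz": -5,"spin": 0,"hand": 1},
  ],
)

```text
t: 55.02
eef_pos: [0.5714, 0.0211, 0.3157]
ee_rot: [0.384, 1.571, 2.833]
force: [0.5, -0.6, 0.8]
width: 0.0003
```

Call:
apply_moves(
  commands=[
    {"dx": 0,"dy": 0,"dz": -2,"spin": 0,"hand": 1},
    {"dx": 0,"dy": 0,"dz": -1,"spin": 0,"hand": 1},
    {"dx": 0,"dy": 0,"dz": -1,"spin": 0,"hand": 1},
    {"dx": 0,"dy": 0,"dz": -1,"spin": 0,"hand": 1},
    {"dx": 0,"dy": 0,"dz": 0,"spin": 0,"hand": 1},
  ],
)

```text
t: 55.65
eef_pos: [0.5715, 0.0212, 0.3119]
ee_rot: [-2.123, 1.57, 0.326]
force: [-3.1, 1.0, 5.4]
width: 0.0004
```

Call:
apply_moves(
  commands=[
    {"dx": 0,"dy": 0,"dz": -1,"spin": 0,"hand": 1},
    {"dx": 0,"dy": 0,"dz": -1,"spin": 0,"hand": 1},
    {"dx": 0,"dy": 0,"dz": 0,"spin": 0,"hand": 1},
    {"dx": 0,"dy": 0,"dz": -0.5,"spin": 0,"hand": 1},
    {"dx": 0,"dy": 0,"dz": 0,"spin": 0,"hand": 1},
  ],
)

```text
t: 56.28
eef_pos: [0.5715, 0.0212, 0.3098]
ee_rot: [-2.179, 1.57, 0.271]
force: [-3.8, 1.7, 8.1]
width: 0.0006
```

Call:
apply_moves(
  commands=[
    {"dx": 0,"dy": 0,"dz": -1,"spin": 0,"hand": 1},
    {"dx": 0,"dy": 0,"dz": 0,"spin": 0,"hand": 1},
    {"dx": 0,"dy": 0,"dz": -1,"spin": 0,"hand": 1},
    {"dx": 0,"dy": 0,"dz": 0,"spin": 0,"hand": 1},
    {"dx": 0,"dy": 0,"dz": 0,"spin": 0,"hand": 1},
  ],
)

```text
t: 56.9
eef_pos: [0.5717, 0.0212, 0.3085]
ee_rot: [-2.322, 1.569, 0.128]
force: [-4.6, 1.5, 11.8]
width: 0.0003
```

Call:
apply_moves(
  commands=[
    {"dx": 0,"dy": 0,"dz": -1,"spin": 0,"hand": 1},
    {"dx": 0,"dy": 0,"dz": 0,"spin": 0,"hand": 1},
    {"dx": 0,"dy": 0,"dz": -1,"spin": 0,"hand": 1},
    {"dx": 0,"dy": 0,"dz": 0,"spin": 0,"hand": 1},
    {"dx": 0,"dy": 0,"dz": 0,"spin": 0,"hand": 1},
  ],
)

```text
t: 57.52
eef_pos: [0.5723, 0.0212, 0.3086]
ee_rot: [-2.417, 1.566, 0.034]
force: [-7.6, 1.7, 25.3]
width: 0.0003
```

Call:
apply_moves(
  commands=[
    {"dx": 0,"dy": 0,"dz": 25,"spin": 0,"hand": 1},
    {"dx": -15,"dy": -45,"dz": 0,"spin": 0,"hand": 0.5},
    {"dx": -40,"dy": -45,"dz": 0,"spin": 0,"hand": 0},
    {"dx": -42,"dy": -42,"dz": 0,"spin": 0,"hand": 0},
    {"dx": -42,"dy": -42,"dz": 0,"spin": 0,"hand": 0},
  ],
)

```text
t: 58.15
eef_pos: [0.4311, -0.154, 0.3298]
ee_rot: [-2.583, 1.57, -0.133]
force: [1.5, -0.5, -0.3]
width: 0.0346
```

Call:
apply_moves(
  commands=[
    {"dx": -32,"dy": -25,"dz": -40,"spin": 0,"hand": 0},
    {"dx": 0,"dy": 0,"dz": -20,"spin": 0,"hand": 0},
    {"dx": 0,"dy": 0,"dz": 0,"spin": 0,"hand": 0},
    {"dx": 0,"dy": 0,"dz": 0,"spin": 0,"hand": 0},
    {"dx": 0,"dy": 0,"dz": 0,"spin": 0,"hand": 0},
  ],
)

```text
t: 58.78
eef_pos: [0.4013, -0.1776, 0.2705]
ee_rot: [-2.496, 1.569, -0.046]
force: [-0.1, 0.5, 0.4]
width: 0.084
```

```bash
python3 st.py; python3 - <<'E'
from m import *
s=viewer.grab_frame('scene');cv2.imwrite('pics/raw_scene10.png',s[:,:,::-1]); s=np.clip(s.astype(float)*1.7,0,255).astype(np.uint8); crop('s',s,160,90,300,195,5.7,'pics/r1.png')
for a in range(0,360,60): print(((proj('scene',[.400+.0285*np.cos(np.radians(a)),-.1777+.0285*np.sin(np.radians(a)),.022])-[160,90]+.5)*5.7).round(),end=' ')
E
```

```text
t 58.77 pos [ 401.3 -177.6  270.5] jaw -129.6 x [ 0.002 -0.    -1.   ] q [ 0.036  0.109 -0.673  0.    -0.788  0.844] F [-0.1  0.5  0.4] w 84.0
[351. 357.] [400. 355.] [422. 328.] [397. 304.] [348. 306.] [325. 332.]
```

View pics/r1.png

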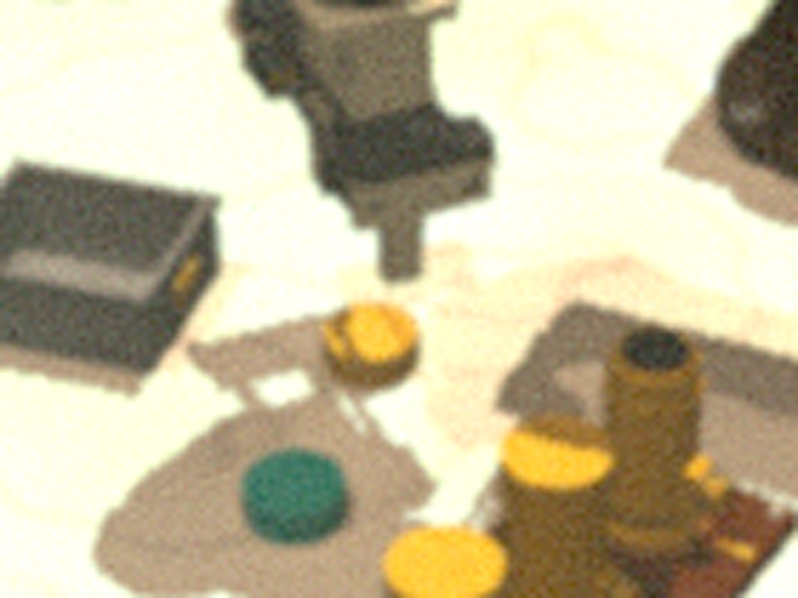

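Call:
apply_moves(
  commands=[
    {"dx": -1,"dy": 0,"dz": -45,"spin": 0,"hand": 0},
    {"dx": 0,"dy": 0,"dz": -35,"spin": 0,"hand": 0},
    {"dx": 0,"dy": 0,"dz": -8,"spin": 0,"hand": 0},
    {"dx": 0,"dy": 0,"dz": 0,"spin": 0,"hand": 0},
    {"dx": 0,"dy": 0,"dz": 0,"spin": 0,"hand": 0},
  ],
)

```text
t: 59.45
eef_pos: [0.4003, -0.1779, 0.1829]
ee_rot: [-2.498, 1.569, -0.048]
force: [-0.3, -0.6, 0.1]
width: 0.0876
```

```bash
python3 st.py
```

```text
t 59.45 pos [ 400.3 -177.9  182.9] jaw -129.63 x [ 0.002 -0.    -1.   ] q [ 0.035  0.26  -0.77   0.    -0.539  0.844] F [-0.3 -0.6  0.1] w 87.6
```

Call:
apply_moves(
  commands=[
    {"dx": 0,"dy": 0,"dz": -1,"spin": 0,"hand": 0.6},
    {"dx": 0,"dy": 0,"dz": 0,"spin": 0,"hand": 1},
    {"dx": 0,"dy": 0,"dz": 0,"spin": 0,"hand": 1},
    {"dx": 0,"dy": 0,"dz": 0,"spin": 0,"hand": 1},
    {"dx": 0,"dy": 0,"dz": 0,"spin": 0,"hand": 1},
  ],
  grip_force=15,
)

```text
t: 60.08
eef_pos: [0.3996, -0.1779, 0.1808]
ee_rot: [-2.715, 1.571, -0.265]
force: [-0.4, 0.9, 4.5]
width: 0.0581
```

Call:
apply_moves(
  commands=[
    {"dx": 0,"dy": 0,"dz": 0,"spin": 0,"hand": 1},
    {"dx": 0,"dy": 0,"dz": 0,"spin": 0,"hand": 1},
    {"dx": 0,"dy": 0,"dz": 45,"spin": 0,"hand": 1},
    {"dx": 0,"dy": 0,"dz": 55,"spin": 0,"hand": 1},
    {"dx": 5,"dy": 5,"dz": 48,"spin": 0,"hand": 1},
  ],
)

```text
t: 60.7
eef_pos: [0.404, -0.173, 0.3302]
ee_rot: [0.151, 1.571, 2.6]
force: [1.2, -0.3, -2.1]
width: 0.0583
```

```bash
python3 st.py
```

```text
t 60.7 pos [ 404.  -173.   330.2] jaw -129.68 x [-0.  0. -1.] q [ 0.047  0.031 -0.591 -0.    -0.95   0.831] F [ 1.2 -0.3 -2.1] w 58.3
```

Call:
apply_moves(
  commands=[
    {"dx": 14,"dy": 42,"dz": 0,"spin": 0,"hand": 1},
    {"dx": 16,"dy": 48,"dz": 0,"spin": 0,"hand": 1},
    {"dx": 16,"dy": 48,"dz": 0,"spin": 0,"hand": 1},
    {"dx": 16,"dy": 48,"dz": 0,"spin": 0,"hand": 1},
    {"dx": 6,"dy": 18,"dz": 0,"spin": 0,"hand": 1},
  ],
)

```text
t: 61.32
eef_pos: [0.473, 0.0333, 0.3283]
ee_rot: [0.754, 1.57, -3.077]
force: [-0.5, -0.7, -1.3]
width: 0.0585
```

Call:
apply_moves(
  commands=[
    {"dx": 0,"dy": 0,"dz": 0,"spin": 0,"hand": 1},
    {"dx": 0,"dy": 0,"dz": 0,"spin": 0,"hand": 1},
    {"dx": 0,"dy": 0,"dz": 0,"spin": 0,"hand": 1},
    {"dx": 0,"dy": 0,"dz": 0,"spin": 0,"hand": 1},
    {"dx": 0,"dy": 0,"dz": 0,"spin": 0,"hand": 1},
  ],
)

```text
t: 61.95
eef_pos: [0.4724, 0.0306, 0.3287]
ee_rot: [-1.763, 1.571, 0.686]
force: [0.2, -0.2, 0.8]
width: 0.0583
```

```bash
python3 st.py
```

```text
t 61.95 pos [472.4  30.6 328.7] jaw -129.69 x [ 0.  0. -1.] q [ 0.482  0.092 -0.527 -0.    -0.951  0.396] F [ 0.2 -0.2  0.8] w 58.3
```

Call:
apply_moves(
  commands=[
    {"dx": 0,"dy": 0,"dz": -13,"spin": 0,"hand": 1},
    {"dx": 0,"dy": 0,"dz": -6,"spin": 0,"hand": 1},
    {"dx": 0,"dy": 0,"dz": -3,"spin": 0,"hand": 1},
    {"dx": 0,"dy": 0,"dz": -2,"spin": 0,"hand": 1},
    {"dx": 0,"dy": 0,"dz": 0,"spin": 0,"hand": 1},
  ],
)

```text
t: 62.58
eef_pos: [0.4725, 0.0311, 0.3046]
ee_rot: [1.313, 1.571, -2.521]
force: [0.6, 0.5, -1.3]
width: 0.0581
```

Call:
apply_moves(
  commands=[
    {"dx": 0,"dy": 0,"dz": -2,"spin": 0,"hand": 1},
    {"dx": 0,"dy": 0,"dz": -2,"spin": 0,"hand": 1},
    {"dx": 0,"dy": 0,"dz": 0,"spin": 0,"hand": 1},
    {"dx": 0,"dy": 0,"dz": 0,"spin": 0,"hand": 1},
    {"dx": 0,"dy": 0,"dz": 0,"spin": 0,"hand": 1},
  ],
)

```text
t: 63.2
eef_pos: [0.4725, 0.0311, 0.3007]
ee_rot: [-1.897, 1.571, 0.553]
force: [-0.0, -0.3, -0.8]
width: 0.0581
```

Call:
apply_moves(
  commands=[
    {"dx": 0,"dy": 0,"dz": -2,"spin": 0,"hand": 1},
    {"dx": 0,"dy": 0,"dz": -2,"spin": 0,"hand": 1},
    {"dx": 0,"dy": 0,"dz": -2,"spin": 0,"hand": 1},
    {"dx": 0,"dy": 0,"dz": -1,"spin": 0,"hand": 1},
    {"dx": 0,"dy": 0,"dz": 0,"spin": 0,"hand": 1},
  ],
)

```text
t: 63.82
eef_pos: [0.4724, 0.0312, 0.2939]
ee_rot: [-1.228, 1.571, 1.221]
force: [-2.6, 2.0, 4.1]
width: 0.058
```

Call:
apply_moves(
  commands=[
    {"dx": 0,"dy": 0,"dz": -1,"spin": 0,"hand": 1},
    {"dx": 0,"dy": 0,"dz": -1,"spin": 0,"hand": 1},
    {"dx": 0,"dy": 0,"dz": 0,"spin": 0,"hand": 0.6},
    {"dx": 0,"dy": 0,"dz": 0,"spin": 0,"hand": 0.2},
    {"dx": 0,"dy": 0,"dz": 0,"spin": 0,"hand": 0.2},
  ],
)

```text
t: 64.45
eef_pos: [0.4726, 0.031, 0.2915]
ee_rot: [2.605, 1.571, -1.229]
force: [-0.6, 0.8, -1.0]
width: 0.0687
```

Call:
apply_moves(
  commands=[
    {"dx": 0,"dy": 0,"dz": 25,"spin": 0,"hand": 0.2},
    {"dx": 0,"dy": 0,"dz": 10,"spin": 0,"hand": 0.5},
    {"dx": 0,"dy": 0,"dz": 0,"spin": 0,"hand": 1},
    {"dx": 0,"dy": 0,"dz": 0,"spin": 0,"hand": 1},
    {"dx": 0,"dy": 0,"dz": 0,"spin": 0,"hand": 1},
  ],
)

```text
t: 65.08
eef_pos: [0.4723, 0.031, 0.326]
ee_rot: [1.072, 1.57, -2.762]
force: [0.8, 0.2, -0.2]
width: 0.0358
```

Call:
apply_moves(
  commands=[
    {"dx": 0,"dy": 0,"dz": 0,"spin": 0,"hand": 1},
    {"dx": 0,"dy": 0,"dz": 0,"spin": 0,"hand": 1},
    {"dx": 0,"dy": 0,"dz": 0,"spin": 0,"hand": 1},
    {"dx": 0,"dy": 0,"dz": -5,"spin": 0,"hand": 1},
    {"dx": 0,"dy": 0,"dz": -5,"spin": 0,"hand": 1},
  ],
)

```text
t: 65.7
eef_pos: [0.4724, 0.031, 0.3162]
ee_rot: [0.419, 1.571, 2.869]
force: [-1.0, -0.2, 0.2]
width: 0.0004
```

Call:
apply_moves(
  commands=[
    {"dx": 0,"dy": 0,"dz": -2,"spin": 0,"hand": 1},
    {"dx": 0,"dy": 0,"dz": -1,"spin": 0,"hand": 1},
    {"dx": 0,"dy": 0,"dz": -1,"spin": 0,"hand": 1},
    {"dx": 0,"dy": 0,"dz": -1,"spin": 0,"hand": 1},
    {"dx": 0,"dy": 0,"dz": 0,"spin": 0,"hand": 1},
  ],
)

```text
t: 66.32
eef_pos: [0.4725, 0.0312, 0.3121]
ee_rot: [-1.988, 1.57, 0.461]
force: [-2.1, 0.9, 4.5]
width: 0.0006
```

Call:
apply_moves(
  commands=[
    {"dx": 0,"dy": 0,"dz": -1,"spin": 0,"hand": 1},
    {"dx": 0,"dy": 0,"dz": -1,"spin": 0,"hand": 1},
    {"dx": 0,"dy": 0,"dz": -1,"spin": 0,"hand": 1},
    {"dx": 0,"dy": 0,"dz": -1,"spin": 0,"hand": 1},
    {"dx": 0,"dy": 0,"dz": 0,"spin": 0,"hand": 1},
  ],
)

```text
t: 66.95
eef_pos: [0.4727, 0.0313, 0.3086]
ee_rot: [-2.029, 1.569, 0.421]
force: [-3.9, 0.4, 10.2]
width: 0.0005
```

Call:
apply_moves(
  commands=[
    {"dx": 0,"dy": 0,"dz": -1,"spin": 0,"hand": 1},
    {"dx": 0,"dy": 0,"dz": 0,"spin": 0,"hand": 1},
    {"dx": 0,"dy": 0,"dz": 0,"spin": 0,"hand": 1},
    {"dx": 0,"dy": 0,"dz": 0,"spin": 0,"hand": 1},
    {"dx": 0,"dy": 0,"dz": 0,"spin": 0,"hand": 1},
  ],
)

```text
t: 67.58
eef_pos: [0.473, 0.0314, 0.3086]
ee_rot: [-2.208, 1.568, 0.242]
force: [-6.7, 2.3, 18.7]
width: 0.0002
```

Home at the same 308.6 mm height. Retreat up and aside, then check everything.

Call:
apply_moves(
  commands=[
    {"dx": 0,"dy": 0,"dz": 25,"spin": 0,"hand": 1},
    {"dx": 0,"dy": -50,"dz": 20,"spin": 0,"hand": 0.8},
    {"dx": 10,"dy": -55,"dz": 0,"spin": 0,"hand": 0.8},
    {"dx": 10,"dy": -55,"dz": 0,"spin": 0,"hand": 0.8},
    {"dx": 10,"dy": -55,"dz": 0,"spin": 0,"hand": 0.8},
  ],
)

```text
t: 68.2
eef_pos: [0.5026, -0.1856, 0.3519]
ee_rot: [-2.44, 1.57, 0.01]
force: [1.2, 0.6, -0.3]
width: 0.0173
```

Call:
apply_moves(
  commands=[
    {"dx": 10,"dy": -55,"dz": 0,"spin": 0,"hand": 0.8},
    {"dx": 10,"dy": -55,"dz": 0,"spin": 0,"hand": 0.8},
    {"dx": 0,"dy": -55,"dz": 0,"spin": 0,"hand": 0.8},
    {"dx": 0,"dy": 0,"dz": 0,"spin": 0,"hand": 0.8},
    {"dx": 0,"dy": 0,"dz": 0,"spin": 0,"hand": 0.8},
  ],
)

```text
t: 68.82
eef_pos: [0.5222, -0.3491, 0.3511]
ee_rot: [0.174, 1.57, 2.623]
force: [-0.1, 0.4, 0.1]
width: 0.0174
```

```bash
python3 st.py; python3 - <<'E'
from m import *
t=viewer.grab_frame('top'); s=viewer.grab_frame('scene')
for n,i in(('top',t),('scene',s)):
    cv2.imwrite(f'pics/raw_{n}11.png',i[:,:,::-1])
    cv2.imwrite(f'pics/{n}11.png',cv2.resize(i[:,:,::-1],(800,600),interpolation=cv2.INTER_CUBIC))
b=lambda x:np.clip(x.astype(float)*1.9,0,255).astype(np.uint8)
ct=cv2.resize(np.ascontiguousarray(b(t)[150:255,215:285,::-1]),None,fx=5.6,fy=5.6,interpolation=cv2.INTER_CUBIC)
cs=cv2.resize(np.ascontiguousarray(b(s)[135:240,215:300,::-1]),None,fx=4.7,fy=5.6,interpolation=cv2.INTER_CUBIC)
cv2.imwrite('pics/fin.png',np.hstack([ct,cs]))
h=cv2.cvtColor(np.ascontiguousarray(t),cv2.COLOR_RGB2HSV)
for nm,p in(('C',(.4722,.0308)),('B',(.5715,.021)),('A',(.6708,.010))):
    q=proj('top',[*p,.130]); print(nm,q.round(1),'knob84',[proj('top',[p[0]+.048*np.cos(np.radians(a)),p[1]+.048*np.sin(np.radians(a)),.051]).round(1) for a in(79,84,89)])
E
```

```text
t 68.83 pos [ 522.2 -349.1  351.1] jaw -129.72 x [-0.001  0.    -1.   ] q [-0.279  0.321 -0.171 -0.    -1.08   1.157] F [-0.1  0.4  0.1] w 17.4
C [242.  230.9] knob84 [array([227.6, 229.5]), array([227.2, 230.8]), array([227. , 232.2])]
B [248.7 196.8] knob84 [array([234. , 197.6]), array([233.7, 198.9]), array([233.5, 200.2])]
A [255.5 164. ] knob84 [array([240.6, 166.9]), array([240.3, 168.1]), array([240.1, 169.4])]
```

View pics/fin.png

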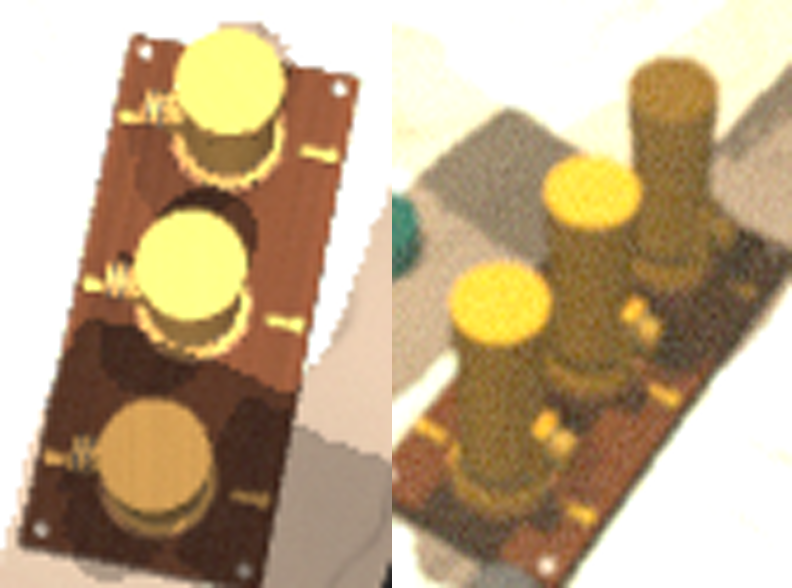

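View pics/scene11.png

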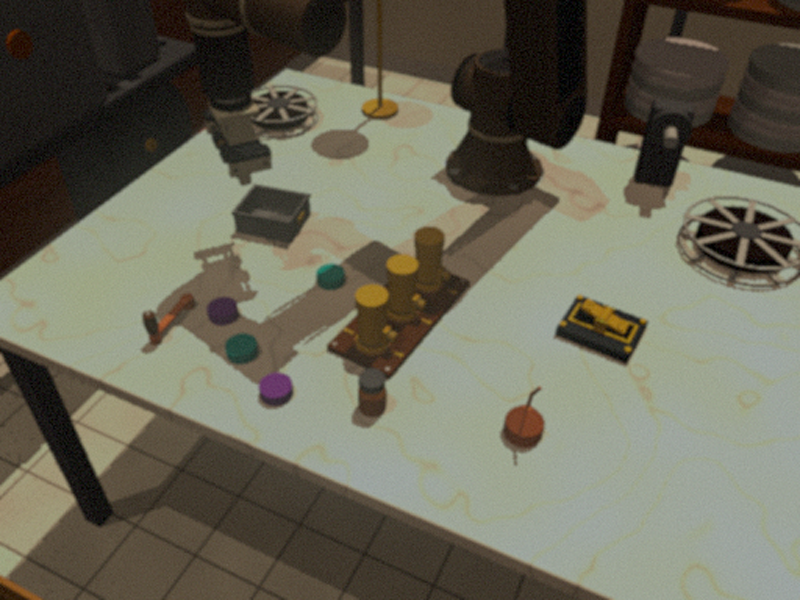

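```bash
python3 - <<'E'
from m import *
t=cv2.imread('pics/raw_top11.png')[:,:,::-1]
k=20;w=20;out=[]
marks={'C':[.4764,.0839],'B':[.5765,.0727],'A':[.6766,.0616]}
for nm,p in(('A',(.6708,.010)),('B',(.5715,.021)),('C',(.4722,.0308))):
    m=proj('top',[*marks[nm],.015]); o=np.round(m).astype(int)-[4,10]
    c=np.clip(t[o[1]:o[1]+w,o[0]:o[0]+13].astype(float)*(2 if nm!='C' else 3),0,255).astype(np.uint8)
    c=cv2.resize(np.ascontiguousarray(c[:,:,::-1]),None,fx=k,fy=k,interpolation=cv2.INTER_CUBIC)
    for a,col in((78,(0,0,255)),(84,(0,255,0)),(90,(255,0,0))):
        r=np.radians(a)
        q=[(proj('top',[p[0]+d*np.cos(r),p[1]+d*np.sin(r),.051])-o+.5)*k for d in(.036,.048)]
        cv2.line(c,tuple(q[0].astype(int).tolist()),tuple(q[1].astype(int).tolist()),col,1)
    out.append(c)
cv2.imwrite('pics/yaw.png',np.hstack(out))
E
```

```text
(no output)
```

View pics/yaw.png

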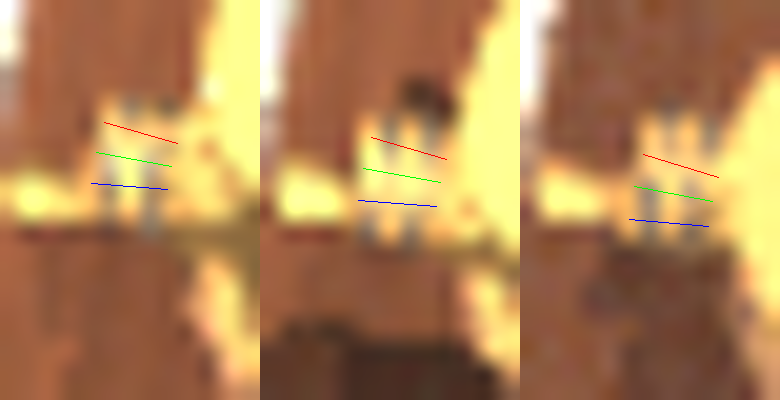

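```bash
python3 - <<'E'
from m import *
t=cv2.imread('pics/raw_top11.png');s=cv2.imread('pics/raw_scene11.png')
b=lambda x:np.clip(x.astype(float)*1.8,0,255).astype(np.uint8)
cv2.imwrite('pics/rk3.png',np.hstack([cv2.resize(b(t)[205:262,98:168],(400,326),interpolation=cv2.INTER_CUBIC),cv2.resize(b(s)[180:237,350:420],(400,326),interpolation=cv2.INTER_CUBIC)]))
E
```

```text
(no output)
```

View pics/rk3.png

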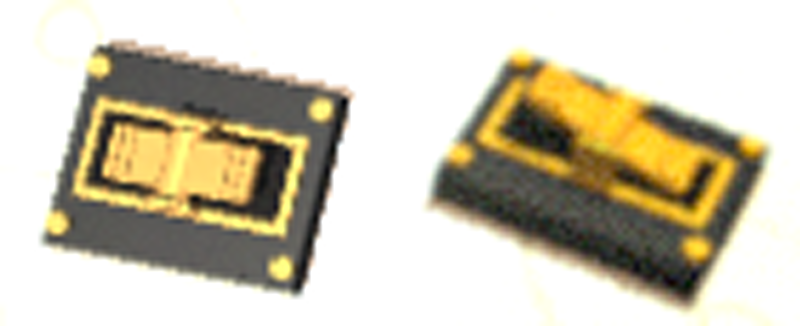

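```bash
python3 -c "
from station import arm
print(arm.job_done())"
```

```text
the job is handed in; nothing more can be done
None
```

The lens bench is closed down and the job was handed in at about 69 s.

- **Rocker:** it pointed to the right machine. I tipped it to the left, and the last pictures still show its left end down.
- **Lenses:** all three were there. Each stands on its own cork pad with its knob towards the left-hand brass mark. I set the lens on the pad nearest the robot down twice, because it first came to rest about 4 mm and 5° off.
- **Caps:** I pressed the three brass caps on from above. Each stopped hard at the height expected for fully home, within about 0.5 mm, under 18–25 N. They look level in the pictures. No cap was left over, so the grey box stays empty.
- **Left alone:** I did not touch the crank, the oil can, the cement jar or the purple and turquoise caps.

**Last knob check:** the two far lenses read about 1–2.5° to one side of the mark direction. The nearest reads about 3–4° to the other side in the last check, with about 2° of camera uncertainty. I left that lens rather than disturb it again.

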